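# Brush out a clamped glass column

### The job

Dye has dried along the low side of the wide glass column that is clamped at a slant in the retort stand. Take the bottle brush out of the tall white jar and give the column three strokes: each time push the brush down until you feel its end tuft give against the plunger that closes the column below, then draw the bristles up to the mouth while pressing them against that low side, firmly but gently, because the glass is thin. Then stand the brush back in its jar, bristles down, with the column left as it was clamped and nothing else disturbed.

Things in the scene. Friction and masses are not known exactly. Their poses are not given: they have to be found in the camera images.
- brush: bottle brush, 90 g, leaning about 15 degrees in the jar, bristles down. Origin on its axis in the wooden handle, 160 mm from the tip: the place to grip; z runs from tip to handle end. Along z: round handle 18 mm thick from +38 (16 mm wire loop beyond) to -52; 5 mm wire stem to -98; nylon bristles 30 mm thick to -148; end tuft 16 mm thick to -160 mm. Round about z: may be held at any turn.
- bristles: the brush's wire stem with bristles and tuft; origin where the stem leaves the handle, 108 mm from the tip; axes like the brush's. The stem springs at the handle: pressing the bristles sideways takes about 3 N per mm. Scrubbing needs more than 2 N sideways on the glass (4 to 5 N is good); 9 N, sideways or endways, breaks the column.
- brush_tip (a point): the very tip of the end tuft, the lower end of the brush; axes like the brush's.
- bristle_mid (a point): the middle of the bristles, on the brush's axis, 37 mm from the tip of the tuft
- tuft (a joint): how far the end tuft of the brush is pushed in: 0 free, up to 0.006 m at its stop. It springs: it starts to give at about 1.5 N endways and meets its stop at about 5 N.
- jar: tall white ceramic jar that holds the brush, 125 mm high, 58 mm across, inside 50 mm across with the inner floor 8 mm above the bench, 0.6 kg, loose; origin at the centre of its foot, z up. The brush leans over its -x side at the start.
- stand: retort stand, fixed: grey base plate 130 x 210 mm, 12 mm steel rod 400 mm high, standing 140 mm to +y and 24 mm to +x of the origin; the clamp arm runs along y from the rod to the column, 130 mm up. Origin on the bench below the crossing of the clamp arm's and the column's axes; z up; the column slants in the x-z plane, mouth to -x.
- tube: glass column, open above, clamped 16 to 28 degrees from upright, mouth leaning to the robot; 46 mm across inside, 52 mm outside. Below it ends in a flat black rubber plunger, set anywhere from 100 to 130 mm below the mouth: seen or felt, not told. Origin on its axis, 60 mm below the mouth; z to the mouth; y along the clamp arm to the rod; -x is the low side (nearest the robot) with the dye.
- tube_mouth (a point): centre of the column's mouth; axes like the column's. Only clamp friction holds the column: rough pushing turns it.
- bottle_a: closed glass sample bottle with a black lid, 68 mm across, 147 mm high, 0.42 kg, standing; origin at the centre of its foot. Bystander: leave it.
- bottle_b: closed glass sample bottle with a black lid, 68 mm across, 147 mm high, 0.42 kg, standing; origin at the centre of its foot. Bystander: leave it.
- bottle_c: closed glass sample bottle with a black lid, 68 mm across, 147 mm high, 0.42 kg, standing; origin at the centre of its foot. Bystander: leave it.
- flask: flat glass pocket flask with a brass cap, lying on its face, 78 mm wide, 155 mm long with its cap to +x, 28 mm high; origin under its centre. Bystander: leave it.
- vial: glass sample tube with an aluminium cap, lying along its x axis, 120 mm long, 29 mm thick; origin on the bench under its centre. Bystander: leave it.
- rack: wooden test tube rack with four stoppered tubes, 250 mm along y, 65 mm deep, 157 mm high with the stoppers; origin at the centre of its underside. Bystander: leave it.
- wash_bottle: white plastic wash bottle, 70 mm across, 190 mm high with its spout; origin at the centre of its foot. Bystander: leave it.
There are look-alikes about, which are no part of the job. There is more than one size of the brush; the one meant has the size given above. Of the things shaped like the jar, the white one is meant.

How it is judged:
By the outcome, as a careful person would: the job done as asked, in the order asked, and still so for the second after the job is handed in, with the robot touching nothing.
It also fails if it takes over 72 s, if anything falls off the work surface, if the arm or the gripper's body presses on something with over 40 N, if the wrist force passes 120 N, or if a joint passes its speed limit or range.

### The arm

A 6-joint arm with a two-finger parallel gripper is mounted at the origin on the work surface. World frame = base frame: x ahead of the robot, y to its left, z up, the work surface at z = 0. Lengths are in mm, angles in rad, forces in N, time in s.
With the tool pointing down it reaches from about 300 to 775 mm from the base axis. Payload 14.6 kg.
Tool frame: the origin (TCP) lies midway between the tips of the shut fingers; the grasp point (between the pads) lies 19 mm behind it (manip.hold_point_z is the distance from the TCP to the grasp point, in mm); z points along the fingers, y is the direction in which the jaws open and shut (so a half turn about z gives the same grasp; the last joint's range is limited). The gripper opens to 94 mm and grips with 3 to 60 N. Pads are 16 mm wide; open, the fingers measure 119 mm over their backs; the gripper's body (75 mm by 177 mm) begins 78 mm behind the grasp point.
Start: joints at [-1.268, 0.3, 1.521, -0, 1.321, -0.067], TCP at [198.778, -512.812, 205.446] pointing down, gripper open.
Joint ranges: [-3.03, 3.03], [-0.79, 2.21], [0.23, 2.52], [-1.04, 4.18], [0, 3.07], [-2.55, 2.55]. Speed limits (rad/s): [2.22, 2.22, 2.57, 3.14, 3.14, 3.14].

### API

Orientations are given as [roll, pitch, yaw] about the fixed x, y, z axes, in that order (R = Rz(yaw) Ry(pitch) Rx(roll)).
In Python, from cell import manip gives the robot as it stands.
- The arm moves only by the shell command python3 -m crank 'ROWS' [OPENING] [FORCE]. ROWS is JSON, a list of rows, each an object with "offset": the shift along the world's x, y, z in m, a list of three; "spin": the turn about the world's z in degrees. In form: [{"offset": [dx, dy, dz], "spin": spin}, ...]. A call has exactly 8 rows; each row is the pose to reach, as a shift and turn from the pose measured when the call began; what a row does not reach only later rows make up. A row lasts 1/12 s, in which the tool goes at most 41.7 mm and 7.16 degrees, less where a joint would pass 70% of its speed; a pose out of reach is approached as far as the arm can. A call with a gripper value outside its range is refused whole. OPENING is the opening, from 0 (shut) to 1 (fully open), set as the call begins (- or left out, the last holds). The fingers move at their own pace and stop on an object; FORCE is the grip in N (left out, the last holds). Time passes only in rows, so rows that repeat a pose let the fingers close, or fill a call up. It gives the time, the measured TCP pose, the force and the opening at its end, in the units of the state.
- manip.read_state(): the state, without advancing time (a new reading comes with each control period).
- manip.camera(name): name is "scene" or "top" or "wrist"; returns a dict with "pixels" (420x560x3 uint8, red, green, blue), "fx", "fy", "cx", "cy" (pixels), "extrinsics" (4x4, takes a point from world to camera coordinates); the wrist camera has in their place "hand_eye" (4x4, takes a point from camera to tool coordinates, whose origin is the TCP and whose axes are the flange's). Camera axes: x right, y down, z forward; pixel columns grow to the right and rows downward; lengths in mm; the calibration is good to about 2 mm. A picture is of the moment at which its call begins: read the wrist's pose just before it. There is no depth.
- manip.sign_off(): hands the job in, once; it reports no verdict.
Trained networks look in a picture, given as the dict that the camera call returned (one of the last four; its "shot" number tells which), for a name from the list of things; names that differ only in an ending like _2 or _b are one class to them, and where a whole thing is asked for, a point or a joint stands for the part that bears it (a point fixed in the world has none). Each returns a list of dicts, best first, with "conf" (0 to 1); they miss things now and then, are a little off and sometimes report something else, mostly with a low value. They report only what shows in the picture. A call takes as long as a camera call. They do not tell look-alikes from the thing itself.
- manip.search_frame(picture, name): "location" ([x, y, z] in mm, in world coordinates, good to about 4 mm: the middle of the surface that is visible of it).
- manip.masks_of(picture, name): "mask" (420x560 bool, what is visible of it).
The state is a dict: "clock": time; "joints": joint angles; "qd": joint speeds; "effort": joint torques, N m; "eef_pos": TCP position; "eef_rot": TCP orientation; "wrist_force": force on the tool from outside, world axes, zero at the start; "moment": the same for the moment, N m; "finger_gap": finger opening in mm.
Only numpy, scipy, OpenCV 4.12 (cv2) and the standard library are available. Lean on these libraries where they do the work, as an engineer would, in place of code of your own. Each camera call takes 0.05 s, during which the arm holds its last target. There are 200 camera calls.

## Working session

There is one attempt and no reset: what is moved stays moved. The work goes in short steps, Python scripts to look and compute and a shell command to move; the robot and the scene stay as the last step left them, time stands still between calls to the robot, and variables do not carry over. Pictures are saved under pics/ and viewed, about 8 in all and at most 12, crops included, and the job is handed in when it is done.

```bash
mkdir -p pics; ls; cat > h.py <<'E'
from cell import manip
import numpy as np, cv2
from scipy.spatial.transform import Rotation as Ro
def cam(n):
    s=manip.read_state(); p=manip.camera(n)
    if n=='wrist':
        T=np.eye(4);T[:3,:3]=Ro.from_euler('xyz',s['eef_rot']).as_matrix();T[:3,3]=s['eef_pos']
        p['extrinsics']=np.linalg.inv(T@np.array(p['hand_eye']))
    return p
def proj(p,X):
    X=np.atleast_2d(X);E=np.array(p['extrinsics']);c=X@E[:3,:3].T+E[:3,3]
    return np.c_[p['fx']*c[:,0]/c[:,2]+p['cx'],p['fy']*c[:,1]/c[:,2]+p['cy']]
def ray(p,uv):
    E=np.array(p['extrinsics']);R=E[:3,:3];o=-R.T@E[:3,3]
    d=R.T@np.array([(uv[0]-p['cx'])/p['fx'],(uv[1]-p['cy'])/p['fy'],1]);return o,d/np.linalg.norm(d)
def atz(p,uv,z):
    o,d=ray(p,uv);return o+d*(z-o[2])/d[2]
def tri(rs):
    A=sum(np.eye(3)-np.outer(d,d) for o,d in rs);b=sum((np.eye(3)-np.outer(d,d))@o for o,d in rs);return np.linalg.solve(A,b)
def save(p,f,box=None,s=1):
    im=p['pixels'][:,:,::-1]
    if box: im=im[box[1]:box[3],box[0]:box[2]]
    cv2.imwrite('pics/'+f,cv2.resize(im,None,fx=s,fy=s,interpolation=cv2.INTER_CUBIC))
E
python3 - <<'E'
from h import *
import pickle
np.set_printoptions(precision=1,suppress=True)
print(manip.read_state(), manip.hold_point_z)
P={}
for n in ['scene','top']:
    p=cam(n);P[n]=p
    for k in ['brush','bristles','jar','tube','stand','bottle_a','flask','vial','rack','wash_bottle']:
        for d in manip.search_frame(p,k): print(n,k,round(d['conf'],2),np.array(d['location']),proj(p,d['location'])[0])
    E=np.array(p['extrinsics']);print(n,'cam at',-E[:3,:3].T@E[:3,3],p['fx'])
im=np.vstack([P['scene']['pixels'],P['top']['pixels']])
save(P['scene'],'s.png',s=1.4);save(P['top'],'t.png',s=1.4)
pickle.dump(P,open('P.pkl','wb'))
E
```

```text
pics
{'clock': 0.0, 'joints': array([-1.3,  0.3,  1.5,  0. ,  1.3, -0.1]), 'qd': array([ 0.,  0.,  0., -0., -0.,  0.]), 'effort': array([  0. , -53.2, -35.3,   0.1,   0. ,  -0. ]), 'eef_pos': array([ 198.7, -512.6,  204.9]), 'eef_rot': array([-3.1, -0. ,  0.4]), 'wrist_force': array([ 0.7, -0.3, -0.6]), 'moment': array([ 0., -0.,  0.]), 'finger_gap': 93.81914130159132} 18.8
scene brush 0.95 [ 215.1 -376.6   25.1] [199.1 161.4]
scene brush 0.6 [ 495.2 -282.6  160. ] [181.3 174.2]
scene jar 0.91 [ 522.8 -259.8   91.5] [186.9 200.4]
scene jar 0.89 [ 633.8 -242.3   96.9] [173.8 222.7]
scene tube 0.87 [625.5 120.6 130.2] [304.2 238. ]
scene stand 0.55 [623.1 192.7   9.1] [329.7 278.5]
scene stand 0.52 [415.2  27.7  27.7] [292.3 214.9]
scene bottle_a 0.97 [518.9 -86.3  83. ] [243.3 213.1]
scene bottle_a 0.86 [ 675.  -365.4   82. ] [126.8 227.3]
scene bottle_a 0.68 [405.2 292.6  81.5] [383.9 215.3]
scene flask 0.84 [413.5  28.   28.7] [292.6 214.4]
scene vial 0.63 [ 612.3 -137.4   27.1] [214.8 245.1]
scene vial 0.56 [624.2 194.3  11.1] [330.3 278.4]
scene rack 0.66 [ 774.9 -135.8   82.9] [1
[... 602 characters left out ...]
36 [607.5 127.4 132.6] [257.4 182.9]
top tube 0.72 [605.8 124.1 131.3] [258.5 183.6]
top tube 0.46 [ 512.2 -272.9   64.2] [384.1 220.4]
top stand 0.64 [597.2 205.4   9.2] [236.1 194.3]
top bottle_a 0.93 [378.8 281.5 148.3] [201.6 256.3]
top bottle_a 0.72 [ 511.2 -278.    75.1] [386.5 220.2]
top bottle_a 0.59 [ 652.4 -366.4  104.3] [415.9 174.9]
top flask 0.78 [392.1  37.5  27. ] [285.1 257. ]
top flask 0.57 [607.9 133.2 135.4] [255.5 182.5]
top vial 0.52 [ 612.2 -128.7   27.9] [337.2 191. ]
top vial 0.29 [378.1 281.7 147.8] [201.6 256.6]
top rack 0.9 [ 748.8 -137.2  108.7] [342.9 143.4]
top wash_bottle 0.73 [629.3 477.3 113.1] [145.8 175. ]
top cam at [ 284.7   37.9 1442.4] 440.7479817633449
```

View pics/s.png

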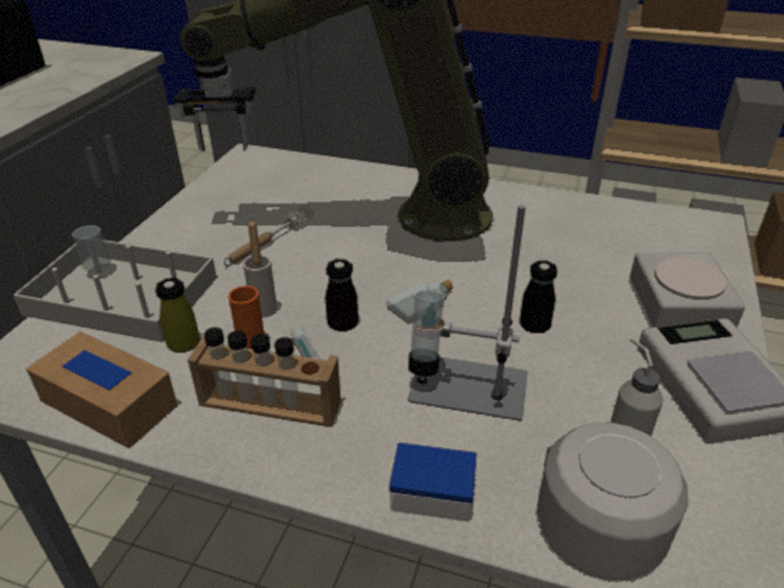

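View pics/t.png

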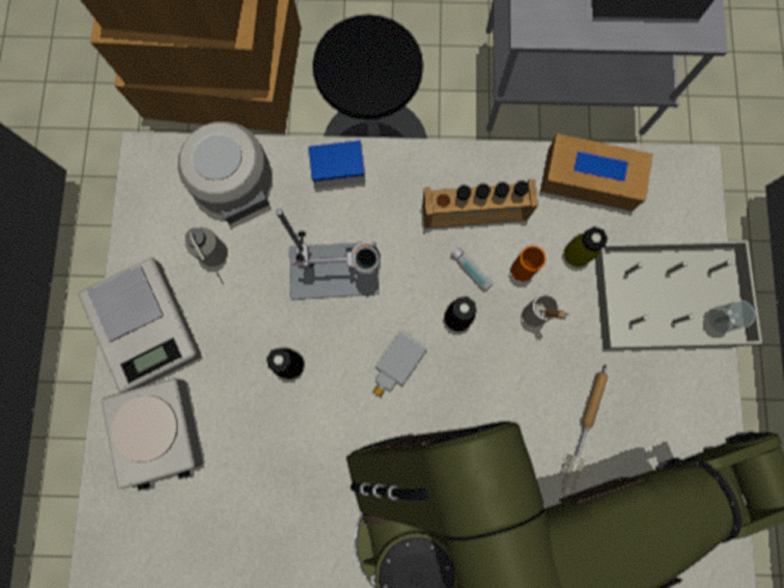

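Scene: the white jar is at about scene (259,285)/top (540,312), with a brush in it leaning towards −y. The red-orange jar at scene (245,315) is a look-alike, and so is the larger brush lying at scene (265,240). The column in its stand is at scene (428,330). I'll check with the wrist camera on approach.

```bash
python3 - <<'E'
from h import *
import pickle
np.set_printoptions(precision=2,suppress=True)
s=manip.read_state();print(s['eef_pos'],s['eef_rot'],s['joints'])
p=cam('wrist');print(p['hand_eye'],p['fx'],p['cx'])
P=pickle.load(open('P.pkl','rb'))
for n in P:
    for k in ['brush','jar','tube','bristles']:
        for i,d in enumerate(manip.masks_of(P[n],k)):
            ys,xs=np.nonzero(d['mask']);print(n,k,round(d['conf'],2),xs.min(),xs.max(),ys.min(),ys.max(),len(xs))
a=P['scene']['pixels'][130:260,140:280];b=P['scene']['pixels'][160:310,270:400]
A=cv2.resize(a,(420,390),interpolation=2);B=cv2.resize(b,(338,390),interpolation=2)
cv2.imwrite('pics/c1.png',np.hstack([A,B])[:,:,::-1])
E
```

```text
[ 198.78 -512.82  205.45] [ 3.14 -0.    0.37] [-1.27  0.3   1.52  0.    1.32 -0.07]
[[  -0.     -0.96   -0.27   77.8 ]
 [   1.     -0.      0.      0.75]
 [  -0.     -0.27    0.96 -179.62]
 [   0.      0.      0.      1.  ]] 357.89343609241865 280.42966013928856
scene brush 0.69 177 185 157 189 200
scene brush 0.66 159 223 146 189 479
scene jar 0.65 173 197 182 226 693
scene jar 0.63 162 186 204 241 674
scene tube 0.67 291 369 206 272 1556
scene bristles 0.68 202 222 147 162 216
top brush 0.81 400 433 262 353 728
top brush 0.51 382 404 216 226 147
top jar 0.75 373 399 208 232 361
top jar 0.68 364 390 176 200 467
top tube 0.67 208 271 172 194 565
top bristles 0.97 400 418 307 352 399
top bristles 0.59 382 388 217 224 40
```

View pics/c1.png

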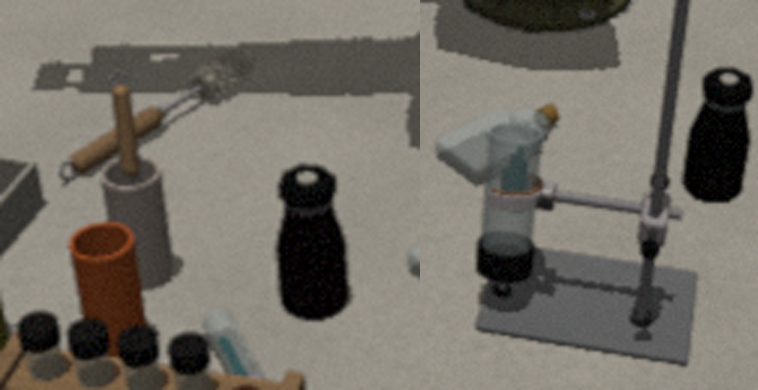

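The one meant is the brush standing in the white jar (scene 181,174; handle and jar size fit). The lying brush (scene 199,161) is clearly longer, and the red jar (174,222) is the wrong colour. Moving to look down on it.

```bash
python3 -m crank '[{"offset":[0.02,0.015,0.025],"spin":7},{"offset":[0.05,0.035,0.05],"spin":14},{"offset":[0.08,0.055,0.075],"spin":21},{"offset":[0.11,0.075,0.095],"spin":28},{"offset":[0.14,0.095,0.115],"spin":35},{"offset":[0.17,0.115,0.125],"spin":42},{"offset":[0.20,0.135,0.125],"spin":49},{"offset":[0.23,0.155,0.125],"spin":56}]' 1 40
python3 -m crank '[{"offset":[0.025,0.015,0],"spin":6.5},{"offset":[0.05,0.03,0],"spin":12.8},{"offset":[0.07,0.05,0],"spin":12.8},{"offset":[0.07,0.05,0],"spin":12.8},{"offset":[0.07,0.05,0],"spin":12.8},{"offset":[0.07,0.05,0],"spin":12.8},{"offset":[0.07,0.05,0],"spin":12.8},{"offset":[0.07,0.05,0],"spin":12.8}]'
python3 - <<'E'
from h import *
import pickle
np.set_printoptions(precision=1,suppress=True)
P=pickle.load(open('P.pkl','rb'));p=cam('wrist');P['w']=p;pickle.dump(P,open('P.pkl','wb'))
print(manip.read_state()['eef_pos'])
for k in ['brush','jar']:
    for d in manip.search_frame(p,k): print(k,round(d['conf'],2),d['location'],proj(p,d['location'])[0])
    for d in manip.masks_of(p,k):
        ys,xs=np.nonzero(d['mask']);print(k,round(d['conf'],2),xs.min(),xs.max(),ys.min(),ys.max(),len(xs))
save(p,'w1.png',s=1.4)
m=tri([ray(P['scene'],(306.5,211)),ray(P['top'],(261,183))]);print('mouth',m)
E
```

```text
clock: 2.22
eef_pos: [430.3, -356.6, 331.4]
eef_rot: [3.14, 0.001, 1.353]
wrist_force: [0.5, -0.9, -0.2]
finger_gap: 93.9
clock: 2.88
eef_pos: [499.6, -307.3, 331.6]
eef_rot: [3.14, 0.001, 1.575]
wrist_force: [-0.1, 0.1, 0.4]
finger_gap: 94.0
[ 499.7 -307.3  331.6]
brush 0.84 [192.4, -365.8, 26.1] [ 60.4 215.1]
brush 0.79 [493.9, -277.7, 144.9] [273.8 164.1]
brush 0.71 0 210 184 261 3605
brush 0.55 248 304 137 202 1441
jar 0.85 [628.6, -250.7, 82.7] [389.7 134.5]
jar 0.68 [511.5, -281.8, 95.7] [289.7 162.2]
jar 0.2 [610.2, -129.5, 23.3] [369.1  31.9]
jar 0.93 344 419 107 164 3350
jar 0.74 263 316 130 186 1411
jar 0.15 329 416 0 73 2209
mouth [593.1 114.3 189.8]
```

View pics/w1.png

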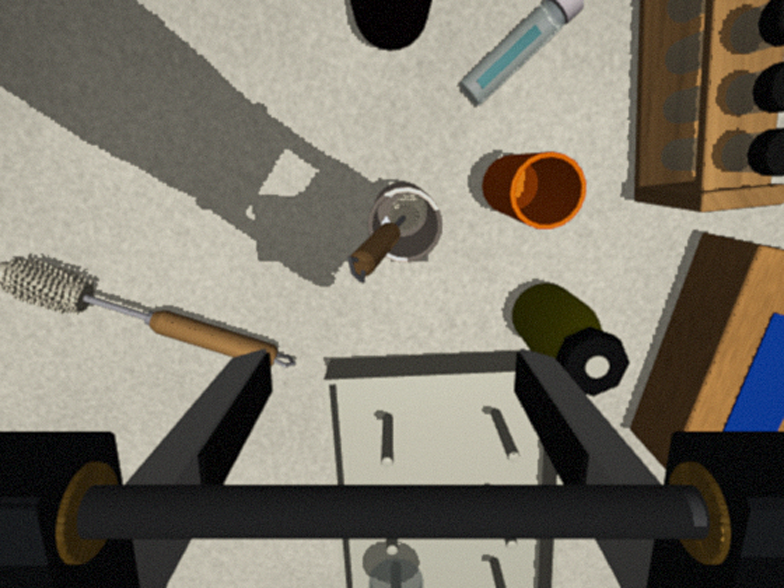

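```bash
python3 - <<'E'
from h import *
import pickle
from scipy.optimize import least_squares
np.set_printoptions(precision=1,suppress=True)
P=pickle.load(open('P.pkl','rb'))
obs=[('w',(363,264),1.4,198),('w',(399,221),1.4,108),('top',(564,315),1.4,198)]
def f(x):
    d=x[3:]/np.linalg.norm(x[3:]);r=[]
    for n,uv,s,l in obs: r+=list(proj(P[n],x[:3]+l*d)[0]-np.array(uv)/s)
    r+=list(proj(P['scene'],x[:3]+198*d)[0]-np.array([180.7,160.7]))
    u=proj(P['scene'],np.array([x[:3]+130*d,x[:3]+198*d]))
    r+=[(x[2]-10)/2,(np.degrees(np.arccos(d[2]))-15)/3,np.linalg.norm(x[3:])-1]
    return r
r=least_squares(f,[520,-255,10,-.15,-.2,.96]);x=r.x;d=x[3:]/np.linalg.norm(x[3:])
print(r.cost,np.array(f(x)));print('tip',x[:3],'d',d*100,'lean',np.degrees(np.arccos(d[2])),'az',np.degrees(np.arctan2(d[1],d[0])))
for l in (108,160,198):print(l,x[:3]+l*d)
p=P['w']
print('jar rim', atz(p,(406/1.4,222/1.4),125))
E
```

```text
4.607728317908454 [-0.4 -0.3 -0.2  0.2 -1.3 -1.1 -1.9 -0.4 -0.2  1.5  0. ]
tip [ 534.6 -254.4    9.5] d [-26.9 -19.4  94.3] lean 19.379745170432738 az -144.30052759473037
108 [ 505.5 -275.3  111.4]
160 [ 491.5 -285.3  160.5]
198 [ 481.3 -292.7  196.3]
jar rim [ 510.9 -274.3  125. ]
```

```bash
python3 -m crank '[{"offset":[-0.002,0.005,-0.01],"spin":-7},{"offset":[-0.004,0.010,-0.02],"spin":-14},{"offset":[-0.008,0.022,-0.03],"spin":-21},{"offset":[-0.008,0.022,-0.04],"spin":-28},{"offset":[-0.008,0.022,-0.05],"spin":-35},{"offset":[-0.008,0.022,-0.06],"spin":-42},{"offset":[-0.008,0.022,-0.07],"spin":-49},{"offset":[-0.008,0.022,-0.075],"spin":-54}]'
python3 -m crank '[{"offset":[0,0,0],"spin":0},{"offset":[0,0,0],"spin":0},{"offset":[0,0,0],"spin":0},{"offset":[0,0,0],"spin":0},{"offset":[0,0,0],"spin":0},{"offset":[0,0,0],"spin":0},{"offset":[0,0,0],"spin":0},{"offset":[0,0,0],"spin":0}]'
python3 - <<'E'
from h import *
import pickle
P=pickle.load(open('P.pkl','rb'));p=cam('wrist');P['w2']=p;pickle.dump(P,open('P.pkl','wb'))
save(p,'w2.png',s=1.4)
E
```

```text
clock: 3.8
eef_pos: [491.7, -284.8, 255.3]
eef_rot: [3.141, 0.001, 0.627]
wrist_force: [-0.2, 0.0, -0.8]
finger_gap: 94.2
clock: 4.47
eef_pos: [491.7, -284.8, 255.4]
eef_rot: [3.141, 0.001, 0.627]
wrist_force: [0.6, 0.8, 0.2]
finger_gap: 93.7
```

View pics/w2.png

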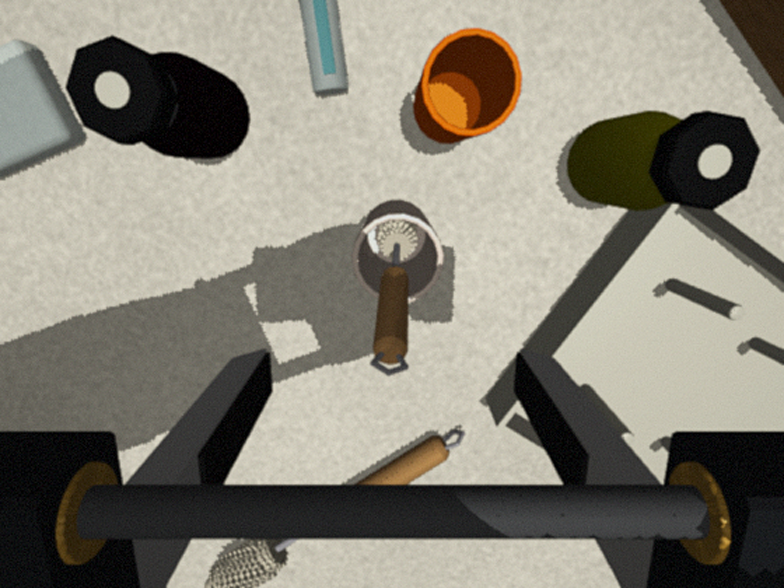

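```bash
python3 - <<'E'
from h import *
import pickle
from scipy.optimize import least_squares
np.set_printoptions(precision=1,suppress=True)
P=pickle.load(open('P.pkl','rb'))
obs=[('w',(363,264),1.4,198),('w',(399,221),1.4,108),('top',(564,315),1.4,198),('w2',(390,349),1.4,198),('w2',(396,270),1.4,108),('w2',(396,244),1.4,62)]
def f(x):
    d=x[3:]/np.linalg.norm(x[3:]);r=[]
    for n,uv,s,l in obs: r+=list((proj(P[n],x[:3]+l*d)[0]-np.array(uv)/s)*(3 if n=='w2' else 1))
    r+=list(proj(P['scene'],x[:3]+198*d)[0]-np.array([180.7,160.7]))
    r+=[(x[2]-10),(np.degrees(np.arccos(d[2]))-15)/1,np.linalg.norm(x[3:])-1]
    return r
r=least_squares(f,[520,-255,10,-.15,-.2,.96]);x=r.x;d=x[3:]/np.linalg.norm(x[3:])
print(r.cost,np.array(f(x)));print('tip',x[:3],'d',d*100,'lean',np.degrees(np.arccos(d[2])),'az',np.degrees(np.arctan2(d[1],d[0])))
for l in (108,160,198):print(l,x[:3]+l*d)
print('jar rim', atz(P['w2'],(400/1.4,249/1.4),125))
E
```

```text
36.49658204621168 [ 0.7 -0.7 -3.9  5.7 -1.4 -1.8  0.3 -0.1 -2.3  0.6  1.3 -2.  -1.9 -1.8
 -0.3 -1.2  0. ]
tip [ 524.2 -268.8    9.7] d [-21.  -11.3  97.1] lean 13.812967039319464 az -151.71537173976972
108 [ 501.5 -281.   114.5]
160 [ 490.5 -286.9  165. ]
198 [ 482.5 -291.2  201.9]
jar rim [ 516.  -274.2  125. ]
```

```bash
python3 -m crank '[{"offset":[-0.001,-0.001,-0.02],"spin":-4},{"offset":[-0.0025,-0.0025,-0.045],"spin":-6},{"offset":[-0.0025,-0.0025,-0.07],"spin":-6},{"offset":[-0.0025,-0.0025,-0.09],"spin":-6},{"offset":[-0.0025,-0.0025,-0.1],"spin":-6},{"offset":[-0.0025,-0.0025,-0.104],"spin":-6},{"offset":[-0.0025,-0.0025,-0.104],"spin":-6},{"offset":[-0.0025,-0.0025,-0.104],"spin":-6}]'
python3 -m crank '[{"offset":[0,0,0],"spin":0},{"offset":[0,0,0],"spin":0},{"offset":[0,0,0],"spin":0},{"offset":[0,0,0],"spin":0},{"offset":[0,0,0],"spin":0},{"offset":[0,0,0],"spin":0},{"offset":[0,0,0],"spin":0},{"offset":[0,0,0],"spin":0}]' 0 60
python3 - <<'E'
from h import *
import pickle
P=pickle.load(open('P.pkl','rb'));p=cam('wrist');P['w3']=p;pickle.dump(P,open('P.pkl','wb'))
save(p,'w3.png',s=1.2)
E
```

```text
clock: 5.18
eef_pos: [489.7, -287.5, 152.5]
eef_rot: [3.14, 0.001, 0.523]
wrist_force: [0.5, -0.3, 0.0]
finger_gap: 94.1
clock: 5.85
eef_pos: [489.7, -287.5, 152.5]
eef_rot: [3.14, 0.001, 0.523]
wrist_force: [0.6, -0.2, 0.3]
finger_gap: 43.9
```

View pics/w3.png

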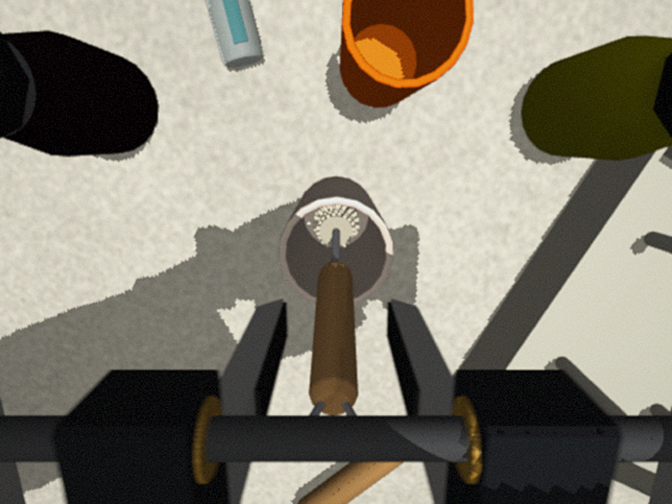

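The fingers straddle the handle centrally at (335,335) and are still closing. The jar rim is centred at about (337,250).

```bash
python3 -m crank '[{"offset":[0,0,0],"spin":0},{"offset":[0,0,0],"spin":0},{"offset":[0,0,0],"spin":0},{"offset":[0,0,0],"spin":0},{"offset":[0,0,0],"spin":0},{"offset":[0,0,0],"spin":0},{"offset":[0,0,0],"spin":0},{"offset":[0,0,0],"spin":0}]'
python3 - <<'E'
from h import *
import pickle
np.set_printoptions(precision=1,suppress=True)
P=pickle.load(open('P.pkl','rb'))
p=P['w3']
for uv in [(337,250),(281,250),(392,250),(337,198),(337,302)]: print(uv,atz(p,np.array(uv)/1.2,125))
im=p['pixels'][140:260,215:345].astype(int)
E=np.array(p['extrinsics'])
c=np.array([514,-275]);
# draw projected rim/foot for candidate centre
t=np.linspace(0,2*np.pi,40)
for c in [(510,-274),(514,-275)]:
    X=np.c_[c[0]+29*np.cos(t),c[1]+29*np.sin(t),125+0*t];u=proj(p,X)*1.2;print(c,'rim bbox',u.min(0),u.max(0))
    X[:,2]=0;u=proj(p,X)*1.2;print(c,'foot bbox',u.min(0),u.max(0))
E
```

```text
clock: 6.57
eef_pos: [489.7, -287.5, 152.5]
eef_rot: [3.14, 0.001, 0.523]
wrist_force: [-0.0, 0.6, 0.3]
finger_gap: 17.0
(337, 250) [ 511.8 -276.1  125. ]
(281, 250) [ 498. -252.  125.]
(392, 250) [ 525.5 -299.9  125. ]
(337, 198) [ 534.2 -263.2  125. ]
(337, 302) [ 487.9 -289.9  125. ]
(510, -274) rim bbox [273.2 192.5] [389.6 305.4]
(510, -274) foot bbox [295.6 173. ] [370. 247.]
(514, -275) rim bbox [278.7 186.3] [395.6 300. ]
(514, -275) foot bbox [299.2 169. ] [373.8 243.4]
```

```bash
python3 -m crank '[{"offset":[-0.002,-0.001,0.01],"spin":0},{"offset":[-0.007,-0.004,0.03],"spin":0},{"offset":[-0.014,-0.008,0.06],"spin":0},{"offset":[-0.021,-0.012,0.09],"spin":0},{"offset":[-0.028,-0.016,0.12],"spin":0},{"offset":[-0.035,-0.020,0.15],"spin":0},{"offset":[-0.042,-0.024,0.185],"spin":0},{"offset":[-0.042,-0.024,0.22],"spin":0}]'
python3 -m crank '[{"offset":[0.01,0.03,0.01],"spin":-3.5},{"offset":[0.02,0.07,0.01],"spin":-7},{"offset":[0.03,0.11,0.01],"spin":-11},{"offset":[0.04,0.15,0.01],"spin":-15},{"offset":[0.05,0.19,0.01],"spin":-19},{"offset":[0.06,0.23,0.01],"spin":-23},{"offset":[0.07,0.27,0.01],"spin":-27},{"offset":[0.08,0.31,0.01],"spin":-30}]'
python3 -m crank '[{"offset":[0.01,0.035,0],"spin":0},{"offset":[0.02,0.07,0],"spin":0},{"offset":[0.02,0.07,0],"spin":0},{"offset":[0.02,0.07,0],"spin":0},{"offset":[0.02,0.07,0],"spin":0},{"offset":[0.02,0.07,0],"spin":0},{"offset":[0.02,0.07,0],"spin":0},{"offset":[0.02,0.07,0],"spin":0}]'
python3 - <<'E'
from h import *
import pickle
P=pickle.load(open('P.pkl','rb'))
P['w4']=cam('wrist');P['s4']=cam('scene');pickle.dump(P,open('P.pkl','wb'))
a=cv2.resize(P['w4']['pixels'],(560,420));b=cv2.resize(P['s4']['pixels'][80:290,250:370],(240,420),interpolation=2)
cv2.imwrite('pics/w4.png',np.hstack([a,b])[:,:,::-1])
print(manip.read_state())
E
```

```text
clock: 7.23
eef_pos: [446.2, -311.8, 375.0]
eef_rot: [3.139, 0.001, 0.522]
wrist_force: [0.2, 0.2, -0.9]
finger_gap: 16.9
clock: 7.9
eef_pos: [525.8, 0.1, 385.9]
eef_rot: [3.139, 0.0, -0.006]
wrist_force: [0.7, -1.0, -1.0]
finger_gap: 16.7
clock: 8.57
eef_pos: [545.7, 69.2, 386.3]
eef_rot: [3.139, -0.0, -0.007]
wrist_force: [-0.5, -0.6, -0.7]
finger_gap: 17.3
{'clock': 8.6667, 'joints': array([ 0.06127439,  0.23861503,  1.18893087, -0.00228177,  1.71405204,
        1.63844312]), 'qd': array([ 6.67872160e-03,  2.74994976e-03, -6.67371311e-05, -2.16514001e-03,
       -1.77610001e-03,  7.33520732e-04]), 'effort': array([-8.77253129e-02, -5.24026966e+01, -3.79329157e+01,  6.46305798e-04,
       -8.21109186e-02, -5.21856899e-03]), 'eef_pos': array([545.78228628,  69.54085891, 386.15099138]), 'eef_rot': array([ 3.13933909e+00, -1.47750189e-04, -6.69799658e-03]), 'wrist_force': array([ 0.77663248,  0.05403129, -1.53502147]), 'moment': array([ 0.03226063,  0.00248989, -0.05437307]), 'finger_gap': 17.015266049741847}
```

View pics/w4.png

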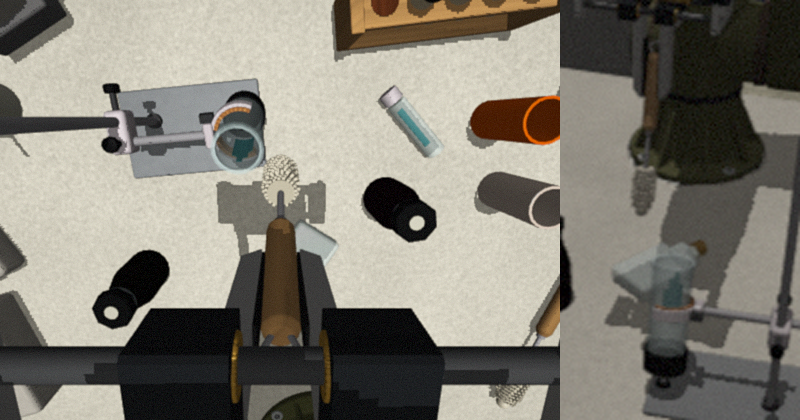

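```bash
python3 - <<'E'
from h import *
import pickle
from scipy.optimize import least_squares
np.set_printoptions(precision=1,suppress=True)
P=pickle.load(open('P.pkl','rb'));w=P['w4']
C=[atz(w,u,10) for u in [(257,79),(265,163),(138,178)]];print(np.array(C),[np.linalg.norm(C[i]-C[i+1]) for i in (0,1)])
for a,b in ((0,1),(2,1)):
    v=C[a]-C[b];print(np.degrees(np.arctan2(v[1],v[0])))
m=tri([ray(w,(239,147)),ray(P['s4'],(306,211)),ray(P['top'],(261.5,183))]);print('mouth',m)
for n,uv in (('w4',(239,147)),('s4',(306,211)),('top',(261.5,183))):print(proj(P[n],m)-uv)
o=np.array([261,183]);
# axis direction from mouth: fit slant with crossing z=130
for yaw in (5,8,11):
  for th in (16,20,24,28):
    y,t=np.radians([yaw,th]);ax=np.array([-np.sin(t)*np.cos(y),-np.sin(t)*np.sin(y),np.cos(t)])
    print(yaw,th,'crossing',m-60*ax,'plunger@110 scene',proj(P['s4'],m-110*ax)[0],'wrist ring60',proj(w,m-60*ax)[0],'end w',proj(w,m-130*ax)[0])
save(w,'w4c.png',(90,60,290,200),4)
g=P['s4']['pixels'][180:290,270:350]
cv2.imwrite('pics/s4c.png',np.hstack([cv2.resize(w['pixels'][70:190,190:290],(500,600),interpolation=2)[:,:],cv2.resize(g,(300,412),interpolation=2) if 0 else cv2.copyMakeBorder(cv2.resize(g,(300,412),interpolation=2),0,188,0,0,cv2.BORDER_CONSTANT)])[:,:,::-1])
E
```

```text
[[677.2 100.8  10. ]
 [555.1  91.4  10. ]
 [533.2 290.5  10. ]] [np.float64(122.52825748880109), np.float64(200.28849073922402)]
4.384621784992612
96.2690804955477
mouth [593.4 112.2 189.3]
[[-1.4  0.5]]
[[-0.9  0.1]]
[[-0.2  0.1]]
5 16 crossing [609.9 113.6 131.6] plunger@110 scene [301.7 251.1] wrist ring60 [241.3 129.3] end w [244.7 113. ]
5 20 crossing [613.9 113.9 132.9] plunger@110 scene [301.2 252.3] wrist ring60 [240.8 125.9] end w [243.7 106.3]
5 24 crossing [617.7 114.3 134.5] plunger@110 scene [300.6 253.3] wrist ring60 [240.2 122.5] end w [242.7  99.6]
5 28 crossing [621.5 114.6 136.3] plunger@110 scene [300.1 254.1] wrist ring60 [239.7 119.2] end w [241.6  92.9]
8 16 crossing [609.8 114.5 131.6] plunger@110 scene [302.3 251.2] wrist ring60 [240.6 129.4] end w [243.3 113.2]
8 20 crossing [613.7 115.  132.9] plunger@110 scene [301.9 252.4] wrist ring60 [239.9 126. ] end w [242.  106.5]
8 24 crossing [617.6 115.6 134.5] plunger@110 scene [301.6 253.4] wrist ring60 [239.2 122.7] end w [240.6  99.8]
8 28 crossing [621.3 116.1 136.3] plunger@110 scene [301.2 254.2] wrist ring60 [238.4 119.4] end w [239.2  93.2]
11 16 crossing [609.7 115.3 131.6] plunger@110 scene [302.9 251.3] wrist ring60 [239.9 129.6] end w [241.9 113.4]
11 20 crossing [613.6 116.1 132.9] plunger@110 scene [302.7 252.5] wrist ring60 [239.  126.2] end w [240.3 106.8]
11 24 crossing [617.4 116.8 134.5] plunger@110 scene [302.5 253.5] wrist ring60 [238.1 122.9] end w [238.5 100.2]
11 28 crossing [621.1 117.5 136.3] plunger@110 scene [302.3 254.3] wrist ring60 [237.2 119.6] end w [236.8  93.6]
```

View pics/s4c.png

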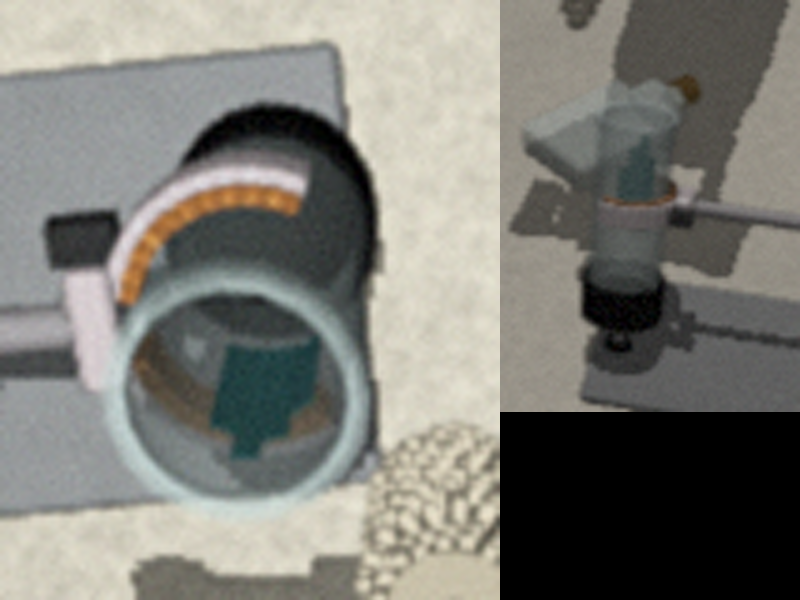

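```bash
python3 - <<'E'
from h import *
import pickle
from scipy.optimize import least_squares
np.set_printoptions(precision=2,suppress=True)
P=pickle.load(open('P.pkl','rb'));w=P['w4']
G=np.array([545.8,69.5,386.2+18.8])
def br(x):
    l,t,a=x;t,a=np.radians([t,a]);d=np.array([-np.sin(t)*np.cos(a),-np.sin(t)*np.sin(a),np.cos(t)]);return G-l*d,d
def f(x):
    T,d=br(x);e=np.array([np.cos(np.radians(x[1])),0,np.sin(np.radians(x[1]))])
    r=[]
    for n,l,off,uv,msk in [('w4',12,15,(281,154),(0,1)),('w4',108,0,(281,217),(1,1)),('w4',40,0,(281,0),(1,0)),('s4',0,0,(290.5,186.5),(1,1)),('s4',108,0,(296,144),(1,1))]:
        r+=list((proj(P[n],T+l*d+off*e)[0]-uv)*msk)
    return r
r=least_squares(f,[166,15,0]);print(r.x,np.array(r.fun));T,d=br(r.x);print('tip-TCP',T-[545.8,69.5,386.2],'mid-TCP',T+37*d-[545.8,69.5,386.2])
for x in ([166,13,0],[166,15,0],[166,17,0],[162,15,0]): print(x,np.array(f(x)))
E
```

```text
[171.12  12.04  -3.84] [ 0.   -1.05 -0.97  3.63 -0.06  0.   -1.19  2.59 -2.79  2.91]
tip-TCP [  35.62   -2.39 -148.56] mid-TCP [  27.92   -1.88 -112.37]
[166, 13, 0] [-0.   -2.11 -2.35  6.08 -2.33  0.   -0.44  1.24 -2.39  0.99]
[166, 15, 0] [-0.   -8.02 -2.38  3.32 -2.38  0.   -1.11  2.   -2.63  1.2 ]
[166, 17, 0] [ -0.   -13.97  -2.41   0.59  -2.43   0.    -1.78   2.68  -2.86   1.37]
[162, 15, 0] [-0.   -6.4  -2.38  6.65 -2.38  0.   -0.97  0.45 -2.47 -0.47]
```

```bash
python3 -m crank '[{"offset":[0,0.01,0],"spin":3},{"offset":[0.001,0.025,0],"spin":7},{"offset":[0.0015,0.04,0],"spin":7},{"offset":[0.0015,0.04,-0.01],"spin":7},{"offset":[0.0015,0.04,-0.02],"spin":7},{"offset":[0.0015,0.04,-0.032],"spin":7},{"offset":[0.0015,0.04,-0.032],"spin":7},{"offset":[0.0015,0.04,-0.032],"spin":7}]'
python3 - <<'E'
from h import *
import pickle
P=pickle.load(open('P.pkl','rb'))
P['w5']=cam('wrist');P['s5']=cam('scene');P['t5']=cam('top');pickle.dump(P,open('P.pkl','wb'))
a=cv2.resize(P['w5']['pixels'][60:300,180:380],(500,600),interpolation=2);b=cv2.resize(P['s5']['pixels'][100:280,260:350],(300,600),interpolation=2)
cv2.imwrite('pics/w5.png',np.hstack([a,b])[:,:,::-1])
m=np.array([593.4,112.2,189.3])
for th in (16,19,22):
  t,y=np.radians([th,5]);ax=np.array([-np.sin(t)*np.cos(y),-np.sin(t)*np.sin(y),np.cos(t)])
  print(th,[((proj(P['w5'],m-k*ax)[0]-[180,60])*2.5).round() for k in (0,60,110,130)],[((proj(P['s5'],m-k*ax)[0]-[260,100])*3.33).round() for k in (0,60,110,130)])
E
```

```text
clock: 9.33
eef_pos: [547.1, 108.8, 353.4]
eef_rot: [3.139, 0.002, 0.115]
wrist_force: [0.3, -0.1, -0.5]
finger_gap: 17.0
16 [array([253., 227.]), array([253., 177.]), array([254., 144.]), array([254., 132.])] [array([150., 370.]), array([144., 444.]), array([139., 503.]), array([137., 527.])]
19 [array([253., 227.]), array([254., 170.]), array([254., 132.]), array([254., 119.])] [array([150., 370.]), array([143., 445.]), array([138., 506.]), array([135., 530.])]
22 [array([253., 227.]), array([254., 163.]), array([254., 120.]), array([254., 105.])] [array([150., 370.]), array([143., 447.]), array([136., 509.]), array([134., 533.])]
```

View pics/w5.png

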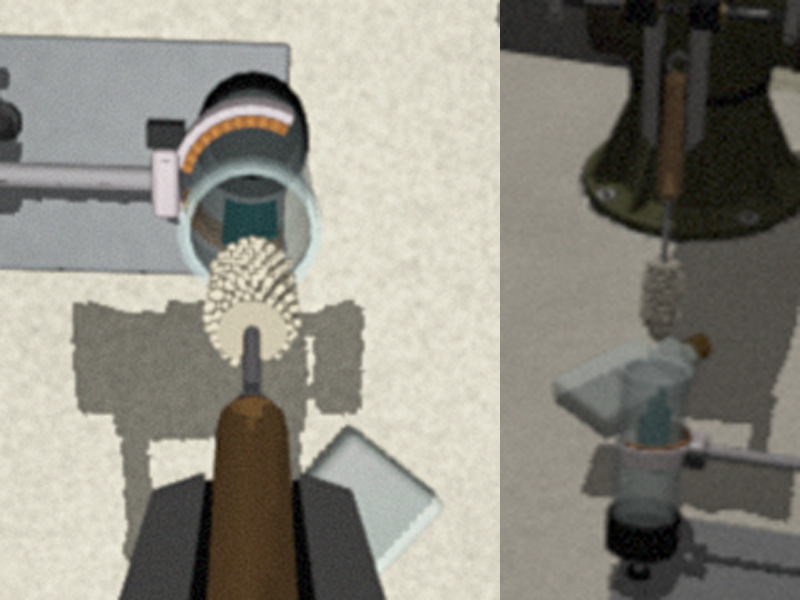

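Brush hangs just over the mouth. In the wrist crop (2.5x) the mouth centre is at (249,225) and the bristles at (251,300), so they line up laterally, and the column runs straight up the picture, so the spin is right. I'll insert part way and check the force.

```bash
python3 -m crank '[{"offset":[0.002,0,-0.009],"spin":0},{"offset":[0.0055,0.0005,-0.018],"spin":0},{"offset":[0.0085,0.001,-0.027],"spin":0},{"offset":[0.0115,0.001,-0.036],"spin":0},{"offset":[0.0145,0.0015,-0.045],"spin":0},{"offset":[0.0175,0.0015,-0.054],"spin":0},{"offset":[0.021,0.002,-0.063],"spin":0},{"offset":[0.022,0.002,-0.066],"spin":0}]'
python3 - <<'E'
from h import *
import pickle
P=pickle.load(open('P.pkl','rb'))
P['w6']=cam('wrist');P['s6']=cam('scene')
f=[]
for i in range(6): manip.camera('top');f.append(manip.read_state()['wrist_force'])
print(np.mean(f,0).round(2),np.std(f,0).round(2))
a=cv2.resize(P['w6']['pixels'][60:300,180:380],(500,600),interpolation=2);b=cv2.resize(P['s6']['pixels'][100:280,260:350],(300,600),interpolation=2)
cv2.imwrite('pics/w6.png',np.hstack([a,b])[:,:,::-1])
E
```

```text
clock: 10.15
eef_pos: [569.5, 111.1, 286.7]
eef_rot: [3.139, 0.001, 0.115]
wrist_force: [-0.1, 0.8, -0.6]
finger_gap: 17.3
[-0.18  0.22 -0.77] [0.25 0.56 0.65]
```

View pics/w6.png

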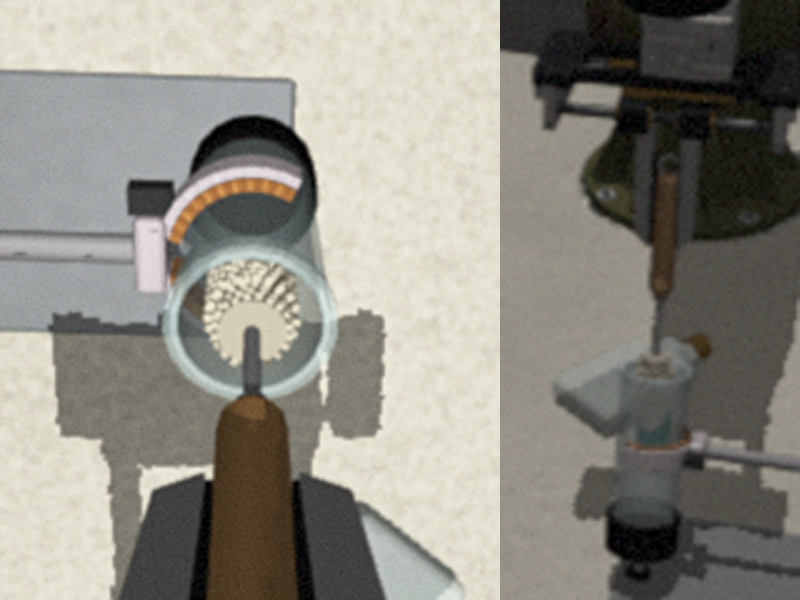

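```bash
cat > f.py <<'E'
from h import *
import sys
f=[]
for i in range(int(sys.argv[1]) if len(sys.argv)>1 else 4): manip.camera('top');s=manip.read_state();f.append(s['wrist_force'])
print('F',np.mean(f,0).round(2),'TCP',np.round(s['eef_pos'],1),'t',s['clock'])
E
python3 -m crank '[{"offset":[0.003,0,-0.008],"spin":0},{"offset":[0.0055,0.0005,-0.016],"spin":0},{"offset":[0.008,0.001,-0.024],"spin":0},{"offset":[0.011,0.001,-0.032],"spin":0},{"offset":[0.0125,0.001,-0.036],"spin":0},{"offset":[0.0125,0.001,-0.036],"spin":0},{"offset":[0.0125,0.001,-0.036],"spin":0},{"offset":[0.0125,0.001,-0.036],"spin":0}]'; python3 f.py
python3 -m crank '[{"offset":[0.0005,0,-0.001],"spin":0},{"offset":[0.0005,0,-0.002],"spin":0},{"offset":[0.001,0,-0.003],"spin":0},{"offset":[0.0015,0,-0.004],"spin":0},{"offset":[0.0015,0,-0.005],"spin":0},{"offset":[0.0015,0,-0.005],"spin":0},{"offset":[0.0015,0,-0.005],"spin":0},{"offset":[0.0015,0,-0.005],"spin":0}]'; python3 f.py
```

```text
clock: 11.22
eef_pos: [582.1, 112.2, 253.6]
eef_rot: [3.139, -0.002, 0.115]
wrist_force: [-0.7, 0.3, -0.9]
finger_gap: 17.1
F [ 0.1   0.68 -1.06] TCP [582.  112.2 253.6] t 11.4167
clock: 12.08
eef_pos: [583.5, 112.2, 248.6]
eef_rot: [3.139, -0.002, 0.115]
wrist_force: [0.3, -0.7, -1.8]
finger_gap: 17.3
F [-0.35  0.03 -1.22] TCP [583.5 112.2 248.7] t 12.2833
```

```bash
for i in 1; do python3 -m crank '[{"offset":[0.0005,0,-0.001],"spin":0},{"offset":[0.0005,0,-0.002],"spin":0},{"offset":[0.001,0,-0.003],"spin":0},{"offset":[0.0015,0,-0.004],"spin":0},{"offset":[0.002,0,-0.006],"spin":0},{"offset":[0.0025,0,-0.008],"spin":0},{"offset":[0.0025,0,-0.008],"spin":0},{"offset":[0.0025,0,-0.008],"spin":0}]'; python3 f.py; done
python3 -m crank '[{"offset":[0.0005,0,-0.001],"spin":0},{"offset":[0.0005,0,-0.002],"spin":0},{"offset":[0.001,0,-0.003],"spin":0},{"offset":[0.0015,0,-0.004],"spin":0},{"offset":[0.0015,0,-0.004],"spin":0},{"offset":[0.0015,0,-0.004],"spin":0},{"offset":[0.0015,0,-0.004],"spin":0},{"offset":[0.0015,0,-0.004],"spin":0}]'; python3 f.py
```

```text
clock: 12.95
eef_pos: [586.0, 112.2, 240.5]
eef_rot: [3.139, -0.002, 0.115]
wrist_force: [0.4, 0.0, -1.1]
finger_gap: 16.9
F [-0.29 -0.12 -1.01] TCP [586.  112.2 240.8] t 13.15
clock: 13.82
eef_pos: [587.5, 112.2, 236.7]
eef_rot: [3.139, -0.003, 0.115]
wrist_force: [-0.3, 0.2, -2.3]
finger_gap: 17.1
F [-0.73 -0.39 -1.52] TCP [587.5 112.2 236.7] t 14.0167
```

```bash
python3 -m crank '[{"offset":[0.0005,0,-0.001],"spin":0},{"offset":[0.0005,0,-0.002],"spin":0},{"offset":[0.001,0,-0.003],"spin":0},{"offset":[0.0015,0,-0.004],"spin":0},{"offset":[0.0015,0,-0.004],"spin":0},{"offset":[0.0015,0,-0.004],"spin":0},{"offset":[0.0015,0,-0.004],"spin":0},{"offset":[0.0015,0,-0.004],"spin":0}]' |grep force; python3 f.py
python3 -m crank '[{"offset":[0.0005,0,-0.001],"spin":0},{"offset":[0.0005,0,-0.002],"spin":0},{"offset":[0.001,0,-0.003],"spin":0},{"offset":[0.001,0,-0.003],"spin":0},{"offset":[0.001,0,-0.003],"spin":0},{"offset":[0.001,0,-0.003],"spin":0},{"offset":[0.001,0,-0.003],"spin":0},{"offset":[0.001,0,-0.003],"spin":0}]'|grep force; python3 f.py
```

```text
wrist_force: [-1.0, -0.6, -2.6]
F [-0.84  0.24 -2.01] TCP [589.  112.2 232.7] t 14.8833
wrist_force: [-1.3, 0.8, -1.7]
F [-1.1  -0.21 -2.12] TCP [590.  112.2 229.8] t 15.75
```

```bash
python3 -m crank '[{"offset":[-0.001,0,0],"spin":0},{"offset":[-0.002,0,0],"spin":0},{"offset":[-0.003,0,0],"spin":0},{"offset":[-0.003,0,0],"spin":0},{"offset":[-0.003,0,-0.001],"spin":0},{"offset":[-0.0025,0,-0.002],"spin":0},{"offset":[-0.0025,0,-0.002],"spin":0},{"offset":[-0.0025,0,-0.002],"spin":0}]' |grep force; python3 f.py
python3 -m crank '[{"offset":[0.0005,0,-0.001],"spin":0},{"offset":[0.0005,0,-0.002],"spin":0},{"offset":[0.001,0,-0.003],"spin":0},{"offset":[0.001,0,-0.003],"spin":0},{"offset":[0.001,0,-0.003],"spin":0},{"offset":[0.001,0,-0.003],"spin":0},{"offset":[0.001,0,-0.003],"spin":0},{"offset":[0.001,0,-0.003],"spin":0}]'|grep force; python3 f.py
```

```text
wrist_force: [-0.6, 0.2, -1.0]
F [-0.1   0.03 -1.02] TCP [587.5 112.2 227.7] t 16.6167
wrist_force: [-0.2, 0.8, -1.5]
F [-0.09  0.22 -0.93] TCP [588.5 112.2 224.8] t 17.4833
```

```bash
for k in 1; do python3 -m crank '[{"offset":[0.0005,0,-0.001],"spin":0},{"offset":[0.0005,0,-0.002],"spin":0},{"offset":[0.001,0,-0.003],"spin":0},{"offset":[0.001,0,-0.003],"spin":0},{"offset":[0.001,0,-0.003],"spin":0},{"offset":[0.001,0,-0.003],"spin":0},{"offset":[0.001,0,-0.003],"spin":0},{"offset":[0.001,0,-0.003],"spin":0}]'|grep force; python3 f.py;done
python3 -m crank '[{"offset":[0.0005,0,-0.001],"spin":0},{"offset":[0.0005,0,-0.002],"spin":0},{"offset":[0.001,0,-0.003],"spin":0},{"offset":[0.001,0,-0.003],"spin":0},{"offset":[0.001,0,-0.003],"spin":0},{"offset":[0.001,0,-0.003],"spin":0},{"offset":[0.001,0,-0.003],"spin":0},{"offset":[0.001,0,-0.003],"spin":0}]'|grep force; python3 f.py
```

```text
wrist_force: [0.1, 0.6, -1.4]
F [ 0.16  0.16 -0.62] TCP [589.5 112.2 221.8] t 18.35
wrist_force: [-1.2, 0.1, -1.6]
F [-0.15  0.09 -0.75] TCP [590.5 112.2 218.8] t 19.2167
```

```bash
for k in 1; do python3 -m crank '[{"offset":[0.0005,0,-0.001],"spin":0},{"offset":[0.0005,0,-0.002],"spin":0},{"offset":[0.001,0,-0.003],"spin":0},{"offset":[0.001,0,-0.003],"spin":0},{"offset":[0.001,0,-0.003],"spin":0},{"offset":[0.001,0,-0.003],"spin":0},{"offset":[0.001,0,-0.003],"spin":0},{"offset":[0.001,0,-0.003],"spin":0}]'|grep force; python3 f.py 3;done
python3 -m crank '[{"offset":[0.0005,0,-0.001],"spin":0},{"offset":[0.0005,0,-0.002],"spin":0},{"offset":[0.0005,0,-0.002],"spin":0},{"offset":[0.0005,0,-0.002],"spin":0},{"offset":[0.0005,0,-0.002],"spin":0},{"offset":[0.0005,0,-0.002],"spin":0},{"offset":[0.0005,0,-0.002],"spin":0},{"offset":[0.0005,0,-0.002],"spin":0}]'|grep force; python3 f.py
```

```text
wrist_force: [-0.0, -0.7, -1.2]
F [-0.16 -0.42 -1.23] TCP [591.5 112.2 215.8] t 20.0333
wrist_force: [-0.3, 0.7, -0.3]
F [ 0.12 -0.02 -1.13] TCP [592.  112.2 213.8] t 20.9
```

```bash
for k in 1; do python3 -m crank '[{"offset":[0.0005,0,-0.001],"spin":0},{"offset":[0.0005,0,-0.002],"spin":0},{"offset":[0.001,0,-0.003],"spin":0},{"offset":[0.001,0,-0.003],"spin":0},{"offset":[0.001,0,-0.003],"spin":0},{"offset":[0.001,0,-0.003],"spin":0},{"offset":[0.001,0,-0.003],"spin":0},{"offset":[0.001,0,-0.003],"spin":0}]'|grep force; python3 f.py 3;done
python3 - <<'E'
from h import *
p=cam('scene');w=cam('wrist')
a=cv2.resize(w['pixels'][60:300,180:380],(500,600),interpolation=2);b=cv2.resize(p['pixels'][100:280,260:350],(300,600),interpolation=2)
cv2.imwrite('pics/w7.png',np.hstack([a,b])[:,:,::-1])
E
```

```text
wrist_force: [-0.3, 0.4, -1.7]
F [ 0.16 -0.15 -0.77] TCP [593.  112.2 210.9] t 21.7167
```

View pics/w7.png

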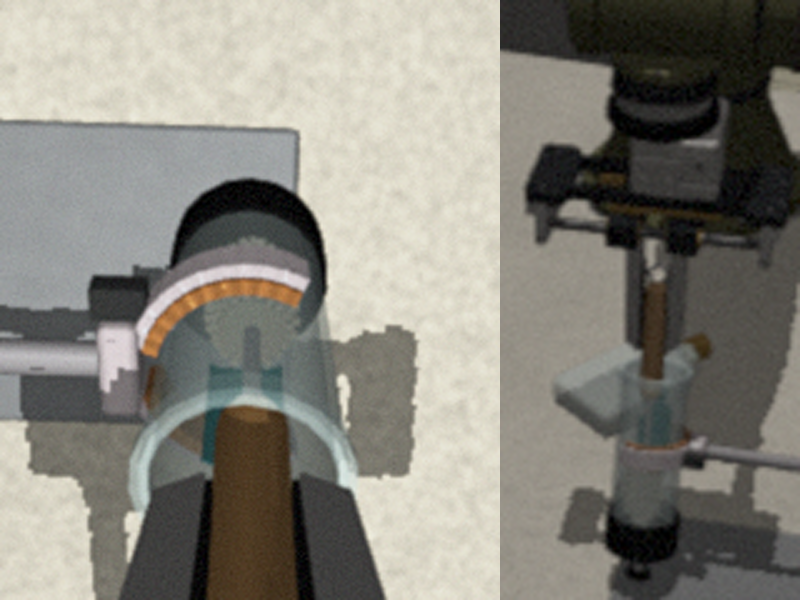

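```bash
for k in 1; do python3 -m crank '[{"offset":[0.0005,0,-0.001],"spin":0},{"offset":[0.0005,0,-0.002],"spin":0},{"offset":[0.001,0,-0.003],"spin":0},{"offset":[0.001,0,-0.003],"spin":0},{"offset":[0.001,0,-0.003],"spin":0},{"offset":[0.001,0,-0.003],"spin":0},{"offset":[0.001,0,-0.003],"spin":0},{"offset":[0.001,0,-0.003],"spin":0}]'|grep force; python3 f.py 3;done
python3 -m crank '[{"offset":[0.0005,0,-0.001],"spin":0},{"offset":[0.0005,0,-0.002],"spin":0},{"offset":[0.0005,0,-0.002],"spin":0},{"offset":[0.0005,0,-0.002],"spin":0},{"offset":[0.0005,0,-0.002],"spin":0},{"offset":[0.0005,0,-0.002],"spin":0},{"offset":[0.0005,0,-0.002],"spin":0},{"offset":[0.0005,0,-0.002],"spin":0}]'|grep force; python3 f.py
```

```text
wrist_force: [-0.4, -0.2, 2.7]
F [-0.32  0.09  1.96] TCP [594.  112.2 207.9] t 22.6333
wrist_force: [-0.7, 0.9, 2.9]
F [-0.88 -0.08  3.12] TCP [594.5 112.2 205.9] t 23.5
```

```bash
python3 -m crank '[{"offset":[-0.001,0,0.001],"spin":0},{"offset":[-0.002,0,0.002],"spin":0},{"offset":[-0.003,0,0.003],"spin":0},{"offset":[-0.004,0,0.003],"spin":0},{"offset":[-0.005,0,0.003],"spin":0},{"offset":[-0.006,0,0.003],"spin":0},{"offset":[-0.007,0,0.003],"spin":0},{"offset":[-0.007,0,0.003],"spin":0}]'|grep force; python3 f.py 3
python3 -m crank '[{"offset":[-0.001,0,0],"spin":0},{"offset":[-0.002,0,0],"spin":0},{"offset":[-0.002,0,0],"spin":0},{"offset":[-0.002,0,0],"spin":0},{"offset":[-0.002,0,0],"spin":0},{"offset":[-0.002,0,0],"spin":0},{"offset":[-0.002,0,0],"spin":0},{"offset":[-0.002,0,0],"spin":0}]'|grep force; python3 f.py
```

```text
wrist_force: [0.1, 0.0, -0.4]
F [-0.04  0.04 -1.7 ] TCP [587.5 112.2 208.8] t 24.3167
wrist_force: [0.3, 0.1, -0.6]
F [ 0.08  0.05 -1.13] TCP [585.5 112.2 208.8] t 25.1833
```

```bash
python3 -m crank '[{"offset":[-0.001,0,0],"spin":0},{"offset":[-0.002,0,0],"spin":0},{"offset":[-0.002,0,0],"spin":0},{"offset":[-0.002,0,0],"spin":0},{"offset":[-0.002,0,0],"spin":0},{"offset":[-0.002,0,0],"spin":0},{"offset":[-0.002,0,0],"spin":0},{"offset":[-0.002,0,0],"spin":0}]'|grep force; python3 f.py 3
```

```text
wrist_force: [-0.8, 0.3, -1.0]
F [-0.86  0.22 -0.66] TCP [583.5 112.2 208.8] t 26.0
```

```bash
python3 -m crank '[{"offset":[-0.001,0,0],"spin":0},{"offset":[-0.0015,0,0],"spin":0},{"offset":[-0.0015,0,0],"spin":0},{"offset":[-0.0015,0,0],"spin":0},{"offset":[-0.0015,0,0],"spin":0},{"offset":[-0.0015,0,0],"spin":0},{"offset":[-0.0015,0,0],"spin":0},{"offset":[-0.0015,0,0],"spin":0}]'|grep force; python3 f.py 4
```

```text
wrist_force: [-0.2, 0.2, -0.9]
F [-0.22 -0.07 -0.97] TCP [582.  112.2 208.8] t 26.8667
```

```bash
python3 -m crank '[{"offset":[-0.001,0,0],"spin":0},{"offset":[-0.002,0,0],"spin":0},{"offset":[-0.002,0,0],"spin":0},{"offset":[-0.002,0,0],"spin":0},{"offset":[-0.002,0,0],"spin":0},{"offset":[-0.002,0,0],"spin":0},{"offset":[-0.002,0,0],"spin":0},{"offset":[-0.002,0,0],"spin":0}]'|grep force; python3 f.py 4
```

```text
wrist_force: [0.4, 0.1, -1.8]
F [-0.47 -0.37 -0.73] TCP [580.  112.2 208.8] t 27.7333
```

```bash
python3 -m crank '[{"offset":[-0.001,0,0],"spin":0},{"offset":[-0.0015,0,0],"spin":0},{"offset":[-0.0015,0,0],"spin":0},{"offset":[-0.0015,0,0],"spin":0},{"offset":[-0.0015,0,0],"spin":0},{"offset":[-0.0015,0,0],"spin":0},{"offset":[-0.0015,0,0],"spin":0},{"offset":[-0.0015,0,0],"spin":0}]'|grep force; python3 f.py 3
```

```text
wrist_force: [-0.2, 0.8, -1.3]
F [ 0.55 -0.23 -0.51] TCP [578.5 112.2 208.8] t 28.55
```

```bash
python3 -m crank '[{"offset":[-0.0005,0,0],"spin":0},{"offset":[-0.001,0,0],"spin":0},{"offset":[-0.0015,0,0],"spin":0},{"offset":[-0.0015,0,0],"spin":0},{"offset":[-0.0015,0,0],"spin":0},{"offset":[-0.0015,0,0],"spin":0},{"offset":[-0.0015,0,0],"spin":0},{"offset":[-0.0015,0,0],"spin":0}]'|grep force; python3 f.py 3
```

```text
wrist_force: [2.3, -0.8, -1.2]
F [ 1.69 -0.29 -1.27] TCP [577.  112.2 208.8] t 29.3667
```

```bash
python3 -m crank '[{"offset":[-0.001,0,0],"spin":0},{"offset":[-0.0016,0,0.002],"spin":0},{"offset":[-0.0025,0,0.005],"spin":0},{"offset":[-0.0034,0,0.008],"spin":0},{"offset":[-0.0043,0,0.011],"spin":0},{"offset":[-0.0052,0,0.014],"spin":0},{"offset":[-0.0061,0,0.017],"spin":0},{"offset":[-0.007,0,0.02],"spin":0}]'|grep force; python3 f.py 4
```

```text
wrist_force: [2.8, 1.0, -1.9]
F [ 2.61 -0.05  1.04] TCP [570.1 112.2 229.2] t 30.2333
```

```bash
python3 -m crank '[{"offset":[-0.0008,0,0.001],"spin":0},{"offset":[-0.0019,0,0.004],"spin":0},{"offset":[-0.0031,0,0.0075],"spin":0},{"offset":[-0.0043,0,0.011],"spin":0},{"offset":[-0.0055,0,0.0145],"spin":0},{"offset":[-0.0066,0,0.018],"spin":0},{"offset":[-0.0078,0,0.0215],"spin":0},{"offset":[-0.009,0,0.025],"spin":0}]'|grep force; python3 f.py 4
```

```text
wrist_force: [5.7, 0.1, -2.6]
F [4.38 0.41 2.34] TCP [561.3 112.3 255.1] t 31.1
```

```bash
python3 -m crank '[{"offset":[-0.0007,0,0.002],"spin":0},{"offset":[-0.0017,0,0.005],"spin":0},{"offset":[-0.0028,0,0.0085],"spin":0},{"offset":[-0.004,0,0.012],"spin":0},{"offset":[-0.0051,0,0.0155],"spin":0},{"offset":[-0.0063,0,0.019],"spin":0},{"offset":[-0.0073,0,0.022],"spin":0},{"offset":[-0.0083,0,0.025],"spin":0}]'|grep force; python3 f.py 3
```

```text
wrist_force: [6.7, 0.7, -2.2]
F [5.48 0.54 1.63] TCP [553.2 112.3 280.5] t 31.9167
```

```bash
python3 -m crank '[{"offset":[-0.0002,0,0.002],"spin":0},{"offset":[-0.0005,0,0.004],"spin":0},{"offset":[0.001,0,0.004],"spin":0},{"offset":[0.003,0,0.004],"spin":0},{"offset":[0.005,0,0.004],"spin":0},{"offset":[0.007,0,0.004],"spin":0},{"offset":[0.008,0,0.003],"spin":0},{"offset":[0.009,0,0.002],"spin":0}]'|grep -E 'force|pos'
python3 -m crank '[{"offset":[0.002,0,-0.006],"spin":0},{"offset":[0.005,0,-0.015],"spin":0},{"offset":[0.008,0,-0.024],"spin":0},{"offset":[0.011,0,-0.033],"spin":0},{"offset":[0.014,0,-0.042],"spin":0},{"offset":[0.017,0,-0.051],"spin":0},{"offset":[0.020,0,-0.060],"spin":0},{"offset":[0.022,0,-0.066],"spin":0}]' |grep -E 'force|pos'; python3 f.py 2
```

```text
eef_pos: [562.1, 112.3, 282.1]
wrist_force: [-0.5, 0.4, -1.0]
eef_pos: [584.2, 112.2, 214.6]
wrist_force: [-0.6, 0.7, -1.5]
F [ 0.67 -0.77 -1.94] TCP [584.  112.2 214.7] t 33.35
```

Now push down to compress the tuft, then check.

```bash
python3 -m crank '[{"offset":[0.001,0,-0.002],"spin":0},{"offset":[0.002,0,-0.004],"spin":0},{"offset":[0.003,0,-0.006],"spin":0},{"offset":[0.004,0,-0.008],"spin":0},{"offset":[0.004,0,-0.0095],"spin":0},{"offset":[0.004,0,-0.0095],"spin":0},{"offset":[0.004,0,-0.0095],"spin":0},{"offset":[0.004,0,-0.0095],"spin":0}]' |grep -E 'force|pos'; python3 f.py 4
```

```text
eef_pos: [588.0, 112.2, 205.5]
wrist_force: [-0.7, 0.1, 2.4]
F [-1.   -0.09  2.19] TCP [588.  112.2 205.3] t 34.2167
```

```bash
python3 -m crank '[{"offset":[-0.001,0,0.001],"spin":0},{"offset":[-0.003,0,0.003],"spin":0},{"offset":[-0.006,0,0.0035],"spin":0},{"offset":[-0.009,0,0.0035],"spin":0},{"offset":[-0.0105,0,0.0035],"spin":0},{"offset":[-0.0115,0,0.0035],"spin":0},{"offset":[-0.0122,0,0.0035],"spin":0},{"offset":[-0.0122,0,0.0035],"spin":0}]' |grep -E 'force|pos'; python3 f.py 3
```

```text
eef_pos: [576.0, 112.2, 209.0]
wrist_force: [2.5, 0.0, -0.9]
F [ 2.9  -0.26 -1.24] TCP [576.  112.2 208.9] t 35.0333
```

```bash
python3 -m crank '[{"offset":[-0.0005,0,0],"spin":0},{"offset":[-0.0014,0,0.003],"spin":0},{"offset":[-0.0024,0,0.006],"spin":0},{"offset":[-0.0035,0,0.0095],"spin":0},{"offset":[-0.0046,0,0.013],"spin":0},{"offset":[-0.0057,0,0.0165],"spin":0},{"offset":[-0.0068,0,0.020],"spin":0},{"offset":[-0.0079,0,0.0235],"spin":0}]' |grep -E 'force|pos'; python3 f.py 2
python3 -m crank '[{"offset":[-0.0006,0,0.002],"spin":0},{"offset":[-0.0016,0,0.005],"spin":0},{"offset":[-0.0027,0,0.0085],"spin":0},{"offset":[-0.0038,0,0.012],"spin":0},{"offset":[-0.0049,0,0.0155],"spin":0},{"offset":[-0.006,0,0.019],"spin":0},{"offset":[-0.0069,0,0.022],"spin":0},{"offset":[-0.0078,0,0.025],"spin":0}]' |grep -E 'force|pos'; python3 f.py 3
```

```text
eef_pos: [568.1, 112.2, 232.9]
wrist_force: [5.8, 1.8, -2.0]
F [3.87 0.35 0.85] TCP [568.2 112.3 233.4] t 35.8
eef_pos: [560.3, 112.2, 258.7]
wrist_force: [4.9, 0.3, -1.7]
F [ 4.2  -0.04  1.13] TCP [560.5 112.3 259. ] t 36.6167
```

```bash
python3 -m crank '[{"offset":[-0.0006,0,0.002],"spin":0},{"offset":[-0.0016,0,0.005],"spin":0},{"offset":[-0.0026,0,0.0085],"spin":0},{"offset":[-0.0037,0,0.012],"spin":0},{"offset":[-0.0048,0,0.0155],"spin":0},{"offset":[-0.0058,0,0.019],"spin":0},{"offset":[-0.0067,0,0.022],"spin":0},{"offset":[-0.0076,0,0.025],"spin":0}]' |grep -E 'force|pos'; python3 f.py 2
python3 -m crank '[{"offset":[0.001,0,0],"spin":0},{"offset":[0.003,0,0],"spin":0},{"offset":[0.005,0,0],"spin":0},{"offset":[0.007,0,0],"spin":0},{"offset":[0.009,0,0],"spin":0},{"offset":[0.009,0,-0.001],"spin":0},{"offset":[0.009,0,-0.002],"spin":0},{"offset":[0.009,0,-0.002],"spin":0}]'|grep -E 'force|pos'
python3 -m crank '[{"offset":[0.002,0,-0.006],"spin":0},{"offset":[0.005,0,-0.015],"spin":0},{"offset":[0.008,0,-0.024],"spin":0},{"offset":[0.011,0,-0.033],"spin":0},{"offset":[0.014,0,-0.042],"spin":0},{"offset":[0.017,0,-0.051],"spin":0},{"offset":[0.020,0,-0.060],"spin":0},{"offset":[0.022,0,-0.066],"spin":0}]' |grep -E 'force|pos'; python3 f.py 2
```

```text
eef_pos: [552.8, 112.3, 284.3]
wrist_force: [4.6, 1.0, -1.9]
F [3.18 0.45 0.88] TCP [552.9 112.3 284.7] t 37.3833
eef_pos: [561.8, 112.2, 282.3]
wrist_force: [0.1, -1.0, -1.0]
eef_pos: [583.9, 112.2, 214.7]
wrist_force: [-0.1, -0.0, -1.3]
F [-0.33  0.72 -1.75] TCP [583.6 112.2 214.8] t 38.8167
```

Second stroke was good (about 4 N). Third stroke next.

```bash
python3 -m crank '[{"offset":[0.001,0,-0.002],"spin":0},{"offset":[0.002,0,-0.004],"spin":0},{"offset":[0.003,0,-0.006],"spin":0},{"offset":[0.004,0,-0.008],"spin":0},{"offset":[0.004,0,-0.0097],"spin":0},{"offset":[0.004,0,-0.0097],"spin":0},{"offset":[0.004,0,-0.0097],"spin":0},{"offset":[0.004,0,-0.0097],"spin":0}]' |grep -E 'force|pos'; python3 f.py 4
python3 -m crank '[{"offset":[-0.001,0,0.001],"spin":0},{"offset":[-0.003,0,0.003],"spin":0},{"offset":[-0.006,0,0.0035],"spin":0},{"offset":[-0.009,0,0.0035],"spin":0},{"offset":[-0.0105,0,0.0035],"spin":0},{"offset":[-0.0115,0,0.0035],"spin":0},{"offset":[-0.0118,0,0.0035],"spin":0},{"offset":[-0.0118,0,0.0035],"spin":0}]' |grep -E 'force|pos'; python3 f.py 3
```

```text
eef_pos: [587.7, 112.2, 205.5]
wrist_force: [-1.5, 0.2, 1.6]
F [-0.49 -0.15  1.71] TCP [587.7 112.2 205.3] t 39.6833
eef_pos: [576.1, 112.2, 208.9]
wrist_force: [2.8, -0.0, -1.3]
F [ 2.58  0.23 -0.85] TCP [576.1 112.2 208.9] t 40.5
```

```bash
python3 -m crank '[{"offset":[-0.0006,0,0],"spin":0},{"offset":[-0.0015,0,0.003],"spin":0},{"offset":[-0.0025,0,0.006],"spin":0},{"offset":[-0.0036,0,0.0095],"spin":0},{"offset":[-0.0047,0,0.013],"spin":0},{"offset":[-0.0058,0,0.0165],"spin":0},{"offset":[-0.0069,0,0.020],"spin":0},{"offset":[-0.008,0,0.0235],"spin":0}]' |grep -E 'force|pos'; python3 f.py 2
python3 -m crank '[{"offset":[-0.0006,0,0.002],"spin":0},{"offset":[-0.0016,0,0.005],"spin":0},{"offset":[-0.0027,0,0.0085],"spin":0},{"offset":[-0.0038,0,0.012],"spin":0},{"offset":[-0.0049,0,0.0155],"spin":0},{"offset":[-0.006,0,0.019],"spin":0},{"offset":[-0.0069,0,0.022],"spin":0},{"offset":[-0.0078,0,0.025],"spin":0}]' |grep -E 'force|pos'; python3 f.py 2
python3 -m crank '[{"offset":[-0.0007,0,0.002],"spin":0},{"offset":[-0.0018,0,0.005],"spin":0},{"offset":[-0.0028,0,0.0085],"spin":0},{"offset":[-0.0039,0,0.012],"spin":0},{"offset":[-0.005,0,0.0155],"spin":0},{"offset":[-0.006,0,0.019],"spin":0},{"offset":[-0.0069,0,0.022],"spin":0},{"offset":[-0.0078,0,0.025],"spin":0}]' |grep -E 'force|pos'; python3 f.py 2
```

```text
eef_pos: [568.0, 112.2, 232.9]
wrist_force: [5.2, 0.5, -1.3]
F [2.98 0.52 1.42] TCP [568.2 112.2 233.4] t 41.2667
eef_pos: [560.3, 112.2, 258.7]
wrist_force: [5.4, -0.4, -2.9]
F [3.97 0.38 1.28] TCP [560.4 112.3 259.1] t 42.0333
eef_pos: [552.5, 112.2, 284.3]
wrist_force: [4.7, 1.5, -1.0]
F [3.41 0.34 1.28] TCP [552.6 112.3 284.7] t 42.8
```

```bash
python3 -m crank '[{"offset":[0.002,0,0],"spin":0},{"offset":[0.005,0,0],"spin":0},{"offset":[0.008,0,0.001],"spin":0},{"offset":[0.008,0,0.005],"spin":0},{"offset":[0.005,0,0.015],"spin":0},{"offset":[0.001,0,0.027],"spin":0},{"offset":[-0.003,0,0.039],"spin":0},{"offset":[-0.007,0,0.051],"spin":0}]'|grep -E 'force|pos'
python3 -m crank '[{"offset":[-0.005,0,0.015],"spin":0},{"offset":[-0.01,0,0.03],"spin":0},{"offset":[-0.015,0,0.045],"spin":0},{"offset":[-0.015,0,0.05],"spin":0},{"offset":[-0.015,0,0.05],"spin":0},{"offset":[-0.015,0,0.05],"spin":0},{"offset":[-0.015,0,0.05],"spin":0},{"offset":[-0.015,0,0.05],"spin":0}]'
python3 - <<'E'
from h import *
import pickle
P=pickle.load(open('P.pkl','rb'))
P['w8']=cam('wrist');P['s8']=cam('scene');pickle.dump(P,open('P.pkl','wb'))
a=cv2.resize(P['w8']['pixels'][60:300,180:380],(500,600),interpolation=2);b=cv2.resize(P['s8']['pixels'][100:280,260:350],(300,600),interpolation=2)
cv2.imwrite('pics/w8.png',np.hstack([a,b])[:,:,::-1])
E
```

```text
eef_pos: [545.1, 112.3, 337.7]
wrist_force: [-0.5, -0.5, -0.7]
clock: 44.13
eef_pos: [530.1, 112.3, 386.8]
eef_rot: [3.139, -0.007, 0.115]
wrist_force: [0.3, -0.0, -1.5]
finger_gap: 17.0
```

View pics/w8.png

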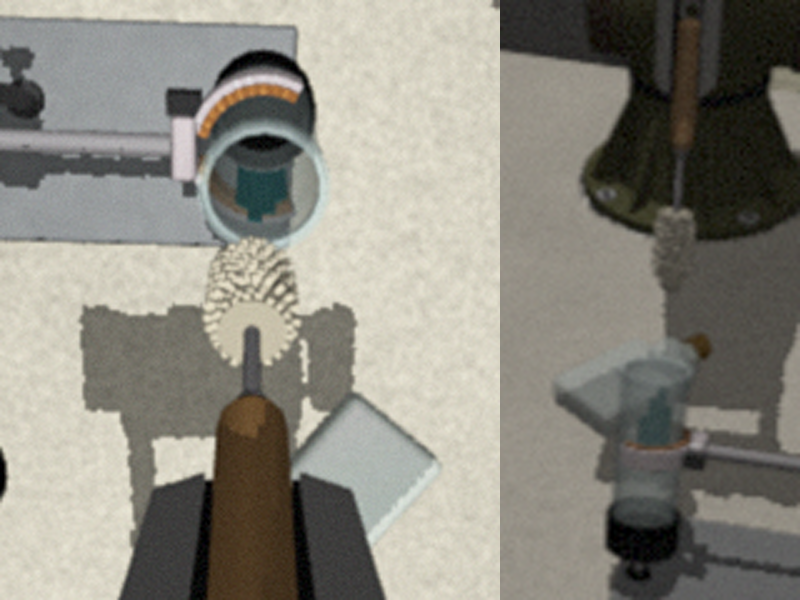

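Brush still sits as gripped, and the column and clamp look as before. Returning the brush to the jar by reversing the extraction path.

```bash
python3 -m crank '[{"offset":[-0.008,-0.035,0],"spin":3},{"offset":[-0.016,-0.07,0],"spin":6},{"offset":[-0.024,-0.11,0],"spin":10},{"offset":[-0.032,-0.15,0],"spin":14},{"offset":[-0.040,-0.19,0],"spin":18},{"offset":[-0.048,-0.23,0],"spin":22},{"offset":[-0.055,-0.27,0],"spin":23.4},{"offset":[-0.062,-0.31,0],"spin":23.4}]'|grep -E 'pos|rot'
python3 -m crank '[{"offset":[-0.007,-0.035,0],"spin":0},{"offset":[-0.014,-0.07,0],"spin":0},{"offset":[-0.0214,-0.1141,-0.012],"spin":0},{"offset":[-0.0214,-0.1141,-0.012],"spin":0},{"offset":[-0.0214,-0.1141,-0.012],"spin":0},{"offset":[-0.0214,-0.1141,-0.012],"spin":0},{"offset":[-0.0214,-0.1141,-0.012],"spin":0},{"offset":[-0.0214,-0.1141,-0.012],"spin":0}]'
python3 - <<'E'
from h import *
w=cam('wrist')
cv2.imwrite('pics/w9.png',cv2.resize(w['pixels'][20:320,130:430],(600,600),interpolation=2)[:,:,::-1])
s=manip.read_state();print(s['eef_pos'])
t=np.linspace(0,2*np.pi,60);X=np.c_[511+29*np.cos(t),-276+29*np.sin(t),125+0*t];u=(proj(w,X)-[130,20])*2;print(u.min(0),u.max(0))
E
```

```text
eef_pos: [467.3, -199.6, 386.9]
eef_rot: [3.139, -0.008, 0.525]
clock: 45.57
eef_pos: [446.4, -312.5, 375.6]
eef_rot: [3.139, -0.008, 0.527]
wrist_force: [-0.7, -0.5, -0.1]
finger_gap: 17.2
[ 446.31954494 -312.60025422  375.55620379]
[249.41918277 150.56971625] [348.96069763 253.54302156]
```

No more pictures, so I'm checking the jar numerically against the start.

```bash
python3 - <<'E'
from h import *
import pickle
P=pickle.load(open('P.pkl','rb'))
w=cam('wrist');top=cam('top');sc=cam('scene')
t=np.linspace(0,2*np.pi,60)
for z in(125,0):
    u=proj(w,np.c_[511+29*np.cos(t),-276+29*np.sin(t),z+0*t]);print('pred',z,u.min(0).round(),u.max(0).round())
for n,p in (('w',w),('top',top),('scene',sc)):
    for d in manip.masks_of(p,'jar'):
        ys,xs=np.nonzero(d['mask']);print(n,round(d['conf'],2),xs.min(),xs.max(),ys.min(),ys.max(),p['pixels'][d['mask']].mean(0).round())
a=P['scene']['pixels'].astype(int);b=sc['pixels'].astype(int)
# red jar and white-jar foot region difference
d=np.abs(a-b).sum(2);print('diff white jar body',d[195:225,175:196].mean().round(1),'ref table',d[330:360,60:120].mean().round(1))
E
```

```text
pred 125 [255.  95.] [304. 147.]
pred 0 [260. 101.] [299. 141.]
w 0.82 256 304 98 147 [155. 152. 148.]
w 0.59 281 335 0 66 [108.  51.  10.]
top 0.82 373 399 209 232 [95. 91. 86.]
top 0.69 132 162 162 189 [93. 92. 86.]
top 0.68 324 349 178 205 [125. 139. 138.]
top 0.55 365 390 175 200 [100.  55.  20.]
scene 0.68 164 187 204 247 [77. 39. 19.]
scene 0.58 173 197 182 227 [75. 68. 62.]
diff white jar body 12.7 ref table 7.6
```

```bash
python3 -m crank '[{"offset":[0.0014,0.001,-0.02],"spin":0},{"offset":[0.0014,0.001,-0.038],"spin":0},{"offset":[0.0064,0.0039,-0.06],"spin":0},{"offset":[0.0114,0.0067,-0.082],"spin":0},{"offset":[0.0164,0.0096,-0.104],"spin":0},{"offset":[0.0214,0.0125,-0.126],"spin":0},{"offset":[0.0264,0.0153,-0.148],"spin":0},{"offset":[0.0303,0.0176,-0.165],"spin":0}]'; python3 f.py 2
python3 -m crank '[{"offset":[0.002,0.001,-0.008],"spin":0},{"offset":[0.005,0.003,-0.02],"spin":0},{"offset":[0.0075,0.0043,-0.032],"spin":0},{"offset":[0.010,0.0058,-0.043],"spin":0},{"offset":[0.0115,0.0065,-0.05],"spin":0},{"offset":[0.0122,0.007,-0.054],"spin":0},{"offset":[0.0122,0.007,-0.054],"spin":0},{"offset":[0.0122,0.007,-0.054],"spin":0}]'; python3 f.py 3
```

```text
clock: 46.58
eef_pos: [478.5, -298.4, 216.4]
eef_rot: [3.125, -0.012, 0.525]
wrist_force: [0.4, -0.7, 0.2]
finger_gap: 7.1
F [ 0.08  0.05 -2.34] TCP [ 476.2 -295.4  209. ] t 46.6833
clock: 47.35
eef_pos: [488.4, -288.5, 155.2]
eef_rot: [3.14, -0.007, 0.526]
wrist_force: [0.4, 0.1, -0.2]
finger_gap: 0.2
F [0.52 0.27 0.18] TCP [ 488.5 -288.6  155.7] t 47.5
```

The brush slipped out of the fingers (gap 0.2). Need to find where it and the jar are.

```bash
python3 - <<'E'
from h import *
import pickle
P=pickle.load(open('P.pkl','rb'))
np.set_printoptions(precision=1,suppress=True)
Q={}
for n in ('wrist','top','scene'):
    p=cam(n);Q[n]=p
    for k in ['brush','bristles','jar']:
        for d in manip.search_frame(p,k): print(n,k,'loc',round(d['conf'],2),np.array(d['location']))
        for d in manip.masks_of(p,k):
            ys,xs=np.nonzero(d['mask']);print(n,k,round(d['conf'],2),xs.min(),xs.max(),ys.min(),ys.max(),len(xs),p['pixels'][d['mask']].mean(0).round())
pickle.dump(Q,open('Q.pkl','wb'))
p=Q['wrist'];t=np.linspace(0,2*np.pi,60)
for z in(125,0):
    u=proj(p,np.c_[511+29*np.cos(t),-276+29*np.sin(t),z+0*t]);print('pred jar',z,u.min(0).round(),u.max(0).round())
E
```

```text
wrist brush loc 0.74 [ 535.6 -339.1   20.1]
wrist brush loc 0.66 [ 303.7 -394.4   24.3]
wrist brush 0.72 324 380 124 307 3438 [162. 146. 120.]
wrist brush 0.68 274 286 389 419 298 [132.  99.  60.]
wrist bristles loc 0.87 [ 556.8 -326.4   23.8]
wrist bristles 0.89 343 380 124 235 2177 [171. 166. 149.]
wrist jar loc 0.93 [ 627.  -256.    64.4]
wrist jar loc 0.64 [ 500.8 -277.4   86.9]
wrist jar loc 0.51 [ 558.3 -332.1   23.1]
wrist jar loc 0.42 [ 581.6 -321.8   27.1]
wrist jar 0.75 282 392 0 88 7904 [121.  58.  10.]
wrist jar 0.57 233 326 146 251 7441 [117. 111. 103.]
top brush loc 0.75 [ 207.3 -371.7   28.6]
top brush 0.97 401 433 262 353 616 [140. 126. 102.]
top bristles loc 0.89 [ 159.1 -345.4   37.2]
top bristles 0.63 401 417 309 353 393 [144. 142. 130.]
top jar loc 0.86 [ 617.  -250.6   77. ]
top jar loc 0.44 [ 528.7 -260.5   56.6]
top jar 0.88 365 388 176 200 432 [92. 45.  9.]
scene brush loc 0.72 [ 232.1 -374.8   24.9]
scene brush loc 0.66 [ 547.4 -346.7   23. ]
scene brush 0.86 160 223 146 187 460 [97. 87. 73.]
scene brush 0.74 157 171 192 230 175 [116. 103.  87.]
scene bristles loc 0.76 [ 173.7 -345.9   30.3]
scene bristles loc 0.5 [ 574.3 -325.6   23.3]
scene bristles 0.76 195 224 145 165 272 [105. 101.  93.]
scene bristles 0.64 158 165 216 230 89 [112. 107.  97.]
scene bristles 0.64 231 255 184 236 1065 [20. 17. 17.]
scene jar loc 0.77 [ 635.6 -243.   100.1]
scene jar loc 0.61 [ 521.3 -261.5   96.1]
scene jar loc 0.28 [403.6 289.   82.4]
scene jar 0.9 174 196 183 226 629 [74. 68. 63.]
scene jar 0.72 163 187 203 246 719 [81. 41. 21.]
scene jar 0.22 435 472 242 310 1360 [86. 83. 78.]
pred jar 125 [231. 158.] [327. 251.]
pred jar 0 [249. 144.] [310. 205.]
```

The jar stands where it was (mask matches prediction); the brush lies on the bench at about (540,-340), bristles towards +x. Plan: raise and locate it, then grip it lightly near the handle end so it swings down to hang vertical, and stand it in the jar.

```bash
python3 -m crank '[{"offset":[0,0,0.03],"spin":0},{"offset":[0,0,0.06],"spin":0},{"offset":[-0.005,-0.02,0.09],"spin":0},{"offset":[-0.01,-0.04,0.12],"spin":0},{"offset":[-0.01,-0.07,0.14],"spin":0},{"offset":[-0.01,-0.07,0.14],"spin":0},{"offset":[-0.01,-0.07,0.14],"spin":0},{"offset":[-0.01,-0.07,0.14],"spin":0}]' 0.5 40
python3 - <<'E'
from h import *
import pickle
np.set_printoptions(precision=1,suppress=True)
p=cam('wrist');print(manip.read_state()['eef_pos'])
pickle.dump(p,open('w10.pkl','wb'))
for k in ['brush','bristles']:
    for d in manip.masks_of(p,k):
        ys,xs=np.nonzero(d['mask']);q=np.array([atz(p,(x,y),12)[:2] for x,y in zip(xs,ys)])
        c=q.mean(0);v=np.linalg.svd(q-c,full_matrices=False)[2][0];s=(q-c)@v
        print(k,round(d['conf'],2),len(xs),'c',c,'az',np.degrees(np.arctan2(v[1],v[0])),'ends',c+v*s.min(),c+v*s.max(),np.ptp(s),'pix',xs.min(),xs.max(),ys.min(),ys.max(),p['pixels'][d['mask']].mean(0))
    for d in manip.search_frame(p,k): print(k,round(d['conf'],2),np.array(d['location']))
for d in manip.masks_of(p,'jar')+manip.masks_of(p,'bottle_a'):
    ys,xs=np.nonzero(d['mask']);print(round(d['conf'],2),xs.min(),xs.max(),ys.min(),ys.max(),p['pixels'][d['mask']].mean(0))
t=np.linspace(0,2*np.pi,60)
for z in(125,0):
    u=proj(p,np.c_[511+29*np.cos(t),-276+29*np.sin(t),z+0*t]);print('pred jar',z,u.min(0).round(),u.max(0).round())
E
```

```text
clock: 49.22
eef_pos: [478.2, -357.9, 294.0]
eef_rot: [-3.141, -0.007, 0.526]
wrist_force: [0.6, 0.1, 0.6]
finger_gap: 46.2
[ 478.3 -357.6  293.9]
brush 0.93 1571 c [ 327.  -414.3] az 163.16366404348884 ends [ 397.6 -435.6] [ 252.7 -391.8] 151.4622890350122 pix 226 300 259 328 [136.1 105.7  68.9]
brush 0.59 2205 c [ 507.3 -353.8] az -157.94786703000912 ends [ 591.4 -319.7] [ 395.2 -399.2] 211.72964770996754 pix 271 307 85 247 [136.8 124.4 104.3]
brush 0.95 [ 336.1 -407.8   25.3]
brush 0.79 [ 526.3 -343.5   24.5]
brush 0.63 [ 553.3 -327.9   21.9]
bristles 0.56 1114 c [ 555.2 -334.4] az -158.33796137526122 ends [ 590.5 -320.4] [ 496.2 -357.8] 101.46077452389319 pix 282 307 86 168 [168.  163.4 147.6]
bristles 0.97 [ 555.4 -328.9   24.8]
bristles 0.54 [ 646.4 -375.4  148.9]
bristles 0.26 [ 506.8 -266.9   68.5]
0.81 220 286 0 61 [110.6  53.8  12. ]
0.67 192 259 97 158 [139.9 136.1 130.9]
0.57 346 444 1 90 [44.6 43.9 28.1]
pred jar 125 [191.  95.] [253. 158.]
pred jar 0 [215. 101.] [260. 148.]
```

```bash
python3 -m crank '[{"offset":[-0.014,-0.0075,-0.02],"spin":-2},{"offset":[-0.028,-0.015,-0.05],"spin":-4},{"offset":[-0.041,-0.0225,-0.085],"spin":-8},{"offset":[-0.0547,-0.0299,-0.12],"spin":-8},{"offset":[-0.0547,-0.0299,-0.155],"spin":-8},{"offset":[-0.0547,-0.0299,-0.19],"spin":-8},{"offset":[-0.0547,-0.0299,-0.22],"spin":-8},{"offset":[-0.0547,-0.0299,-0.245],"spin":-8}]' 0.5
python3 - <<'E'
from h import *
np.set_printoptions(precision=1,suppress=True)
p=cam('wrist');print(manip.read_state()['eef_pos'])
for d in manip.masks_of(p,'brush'):
    ys,xs=np.nonzero(d['mask']);q=np.array([atz(p,(x,y),12)[:2] for x,y in zip(xs,ys)])
    c=q.mean(0);v=np.linalg.svd(q-c,full_matrices=False)[2][0];s=(q-c)@v
    print(round(d['conf'],2),len(xs),'c',c,'az',np.degrees(np.arctan2(v[1],v[0])),'ends',c+v*s.min(),c+v*s.max(),np.ptp(s))
E
```

```text
clock: 50.23
eef_pos: [423.2, -387.2, 47.5]
eef_rot: [-3.141, -0.006, 0.387]
wrist_force: [0.9, -0.4, 0.1]
finger_gap: 47.0
[ 421.8 -385.7   43.2]
0.97 7039 c [ 483.8 -363. ] az -157.637867011373 ends [ 551.5 -335.1] [ 394.8 -399.6] 169.4422307358041
0.92 3283 c [ 329.7 -414.2] az 161.74375787661802 ends [ 395.6 -435.9] [ 270.3 -394.6] 131.94223376210383
```

```bash
python3 -m crank '[{"offset":[0.0015,-0.002,-0.015],"spin":0},{"offset":[0.0015,-0.002,-0.03],"spin":0},{"offset":[0.0015,-0.002,-0.037],"spin":0},{"offset":[0.0015,-0.002,-0.04],"spin":0},{"offset":[0.0015,-0.002,-0.04],"spin":0},{"offset":[0.0015,-0.002,-0.04],"spin":0},{"offset":[0.0015,-0.002,-0.04],"spin":0},{"offset":[0.0015,-0.002,-0.04],"spin":0}]' 0.5 40
python3 -m crank '[{"offset":[0,0,0],"spin":0},{"offset":[0,0,0],"spin":0},{"offset":[0,0,0],"spin":0},{"offset":[0,0,0],"spin":0},{"offset":[0,0,0],"spin":0},{"offset":[0,0,0],"spin":0},{"offset":[0,0,0],"spin":0},{"offset":[0,0,0],"spin":0}]' 0 4
```

```text
clock: 51.0
eef_pos: [424.1, -388.5, 7.0]
eef_rot: [-3.138, -0.005, 0.387]
wrist_force: [-0.0, -0.8, -0.7]
finger_gap: 47.1
clock: 51.67
eef_pos: [424.0, -388.4, 7.0]
eef_rot: [-3.137, -0.005, 0.387]
wrist_force: [-0.0, 0.4, 0.6]
finger_gap: 17.7
```

```bash
python3 -m crank '[{"offset":[0.001,0,0.005],"spin":0},{"offset":[0.003,0.001,0.015],"spin":0},{"offset":[0.006,0.002,0.027],"spin":0},{"offset":[0.01,0.004,0.04],"spin":0},{"offset":[0.015,0.006,0.055],"spin":0},{"offset":[0.02,0.008,0.07],"spin":0},{"offset":[0.03,0.012,0.09],"spin":0},{"offset":[0.04,0.016,0.11],"spin":0}]'; python3 - <<'E'
from h import *
np.set_printoptions(precision=1,suppress=True)
s=manip.read_state();print(s['eef_pos'],s['finger_gap'])
for n in('wrist','scene'):
  p=cam(n)
  for d in manip.masks_of(p,'brush'):
    ys,xs=np.nonzero(d['mask']);print(n,round(d['conf'],2),len(xs),xs.min(),xs.max(),ys.min(),ys.max(),xs.mean(),ys.mean())
  for d in manip.search_frame(p,'bristles'): print(n,round(d['conf'],2),np.array(d['location']))
E
```

```text
clock: 52.33
eef_pos: [464.6, -372.2, 119.3]
eef_rot: [-3.138, -0.005, 0.387]
wrist_force: [0.1, 0.2, -1.2]
finger_gap: 17.6
[ 464.6 -372.2  119.3] 17.601072260806344
wrist 0.88 786 249 303 319 398 282.7315521628499 343.36386768447835
wrist 0.59 7934 259 302 35 331 280.52772876228886 174.93660196622133
wrist 0.35 1559 355 441 0 25 395.0384862091084 10.095574085952533
wrist 0.59 [ 559.2 -328.7   43.4]
wrist 0.44 [ 509.  -126.1    8.2]
scene 0.85 503 164 223 147 187 195.7713717693837 165.168986083499
scene 0.83 318 156 164 169 232 160.33962264150944 203.8490566037736
scene 0.52 148 157 164 200 233 160.16216216216216 219.8581081081081
scene 0.72 [ 172.3 -346.4   30.8]
scene 0.65 [ 569.8 -327.6   33.7]
scene 0.44 [624.9 124.2 133.9]
```

It is pivoting in the grip as intended, tip still on the bench. Continue along the arc, then lift.

```bash
python3 -m crank '[{"offset":[0.02,0.008,0.018],"spin":0},{"offset":[0.04,0.016,0.035],"spin":0},{"offset":[0.06,0.024,0.05],"spin":0},{"offset":[0.075,0.03,0.065],"spin":0},{"offset":[0.08,0.032,0.085],"spin":0},{"offset":[0.08,0.032,0.115],"spin":0},{"offset":[0.08,0.032,0.15],"spin":0},{"offset":[0.08,0.032,0.185],"spin":0}]'|grep -E 'pos|gap'
python3 -m crank '[{"offset":[0,0,0.02],"spin":0},{"offset":[0,0,0.03],"spin":0},{"offset":[0,0,0.035],"spin":0},{"offset":[0,0,0.035],"spin":0},{"offset":[0,0,0.035],"spin":0},{"offset":[0,0,0.035],"spin":0},{"offset":[0,0,0.035],"spin":0},{"offset":[0,0,0.035],"spin":0}]'
python3 - <<'E'
from h import *
import pickle
np.set_printoptions(precision=1,suppress=True)
s=manip.read_state();T=s['eef_pos'];print(T,s['finger_gap'],s['clock'])
R={}
for n in('wrist','scene','top'):
  p=cam(n);R[n]=p
  for k in ('brush','bristles'):
   for d in manip.masks_of(p,k):
    ys,xs=np.nonzero(d['mask']);print(n,k,round(d['conf'],2),len(xs),xs.min(),xs.max(),ys.min(),ys.max(),xs.mean(),ys.mean())
  for d in manip.search_frame(p,'bristles'): print(n,round(d['conf'],2),np.array(d['location']))
  a=np.radians(22.2)
  for lean in (0,10,20,30): 
    l=np.radians(lean);G=T+[0,0,3];q=lambda k:G+k*np.array([np.sin(l)*np.cos(a),np.sin(l)*np.sin(a),-np.cos(l)])
    print(n,'lean',lean,'grip,bristles,tip',proj(p,np.array([q(0),q(143),q(180)])).round().tolist())
pickle.dump(R,open('R.pkl','wb'))
E
```

```text
eef_pos: [542.8, -340.2, 301.0]
finger_gap: 17.6
clock: 53.97
eef_pos: [542.7, -340.2, 335.1]
eef_rot: [-3.133, -0.002, 0.386]
wrist_force: [0.3, 0.3, -0.4]
finger_gap: 17.9
[ 542.7 -340.2  335.1] 17.90730666503367 53.9667
wrist brush 0.96 675 256 298 295 346 274.23555555555555 318.77037037037036
wrist brush 0.94 3714 264 298 171 316 280.63220247711365 240.69197630586967
wrist bristles 0.72 1169 264 297 170 213 280.3926432848589 191.32164242942687
wrist 0.8 [ 555.6 -327.6  217.2]
wrist lean 0 grip,bristles,tip [[279.0, 268.0], [281.0, 205.0], [281.0, 196.0]]
wrist lean 10 grip,bristles,tip [[279.0, 268.0], [281.0, 178.0], [281.0, 166.0]]
wrist lean 20 grip,bristles,tip [[279.0, 268.0], [281.0, 152.0], [281.0, 135.0]]
wrist lean 30 grip,bristles,tip [[279.0, 268.0], [281.0, 125.0], [281.0, 103.0]]
scene brush 0.59 394 141 159 115 182 149.41878172588832 150.69543147208122
scene brush 0.57 519 161 223 146 187 194.35067437379575 165.8131021194605
scene bristles 0.72 202 147 158 156 182 152.8118811881188 170.93564356435644
scene bristles 0.49 206 203 222 147 162 212.6601941747573 154.3203
[... 434 characters left out ...]
op brush 0.71 146 403 415 330 351 409.54794520547944 342.2739726027397
top brush 0.46 61 409 418 195 203 413.2950819672131 198.8360655737705
top bristles 0.53 74 409 418 194 204 413.3243243243243 198.98648648648648
top bristles 0.49 184 403 417 327 352 410.67934782608694 340.45652173913044
top 0.67 [ 552.  -325.2  208.6]
top 0.6 [ 141.2 -351.1   38.8]
top 0.58 [ 554.  -324.7  214.3]
top lean 0 grip,bristles,tip [[434.0, 192.0], [417.0, 203.0], [414.0, 206.0]]
top lean 10 grip,bristles,tip [[434.0, 192.0], [414.0, 195.0], [410.0, 196.0]]
top lean 20 grip,bristles,tip [[434.0, 192.0], [411.0, 187.0], [406.0, 186.0]]
top lean 30 grip,bristles,tip [[434.0, 192.0], [409.0, 179.0], [404.0, 176.0]]
```

```bash
python3 -m crank '[{"offset":[-0.005,0.007,0],"spin":0},{"offset":[-0.014,0.019,0],"spin":0},{"offset":[-0.024,0.033,0],"spin":0},{"offset":[-0.034,0.047,0],"spin":0},{"offset":[-0.041,0.056,0],"spin":0},{"offset":[-0.0432,0.0595,0],"spin":0},{"offset":[-0.0432,0.0595,0],"spin":0},{"offset":[-0.0432,0.0595,0],"spin":0}]' 0 15
python3 - <<'E'
from h import *
np.set_printoptions(precision=1,suppress=True)
for n in('wrist','scene','top'):
  p=cam(n)
  for d in manip.masks_of(p,'bristles')[:2]:
    ys,xs=np.nonzero(d['mask']);print(n,round(d['conf'],2),len(xs),xs.min(),xs.max(),ys.min(),ys.max(),xs.mean(),ys.mean(), 'at z194:',atz(p,(xs.mean(),ys.mean()),194))
  for d in manip.search_frame(p,'bristles')[:2]: print(n,round(d['conf'],2),np.array(d['location']))
  for d in manip.masks_of(p,'jar')[:3]:
    ys,xs=np.nonzero(d['mask']);print(n,'jar',round(d['conf'],2),xs.min(),xs.max(),ys.min(),ys.max(),p['pixels'][d['mask']].mean(0))
  t=np.linspace(0,2*np.pi,60)
  for z in(125,0):
    u=proj(p,np.c_[511+29*np.cos(t),-276+29*np.sin(t),z+0*t]);print(n,'pred jar',z,u.min(0).round(),u.max(0).round())
E
```

```text
clock: 55.23
eef_pos: [499.8, -281.0, 336.2]
eef_rot: [-3.134, -0.003, 0.386]
wrist_force: [0.4, 0.6, -0.2]
finger_gap: 17.5
wrist 0.85 1126 264 297 170 212 280.2380106571936 191.30461811722913 at z194: [ 511.1 -276.1  194. ]
wrist 0.93 [ 514.4 -269.7  216.2]
wrist 0.57 [ 166.  -366.4   34.2]
wrist jar 0.97 269 324 44 106 [159.1  84.9  17.6]
wrist jar 0.6 256 307 146 197 [149.5 143.5 135.7]
wrist jar 0.58 176 234 0 97 [145.8 158.9 155.1]
wrist pred jar 125 [254. 152.] [307. 205.]
wrist pred jar 0 [261. 144.] [301. 185.]
scene 0.51 230 202 223 147 162 212.8217391304348 154.74347826086955 at z194: [ 419.3 -215.2  194. ]
scene 0.48 203 174 185 147 177 179.20197044334975 165.83743842364532 at z194: [ 504.5 -279.5  194. ]
scene 0.79 [ 513.  -269.5  200.8]
scene 0.62 [ 173.2 -348.3   30.7]
scene jar 0.89 174 196 182 225 [72.3 66.2 61.4]
scene jar 0.64 162 187 204 248 [79.2 41.  20.9]
scene jar 0.24 174 185 146 178 [90.4 85.9 77.9]
scene pred jar 125 [172. 182.] [192. 193.]
scene pred jar 0 [178. 216.] [197. 228.]
top 0.65 231 401 416 327 352 409.3679653679654 340.4199134199134 at z194: [ 161.8 -305.8  194. ]
top 0.63 [ 140.  -348.1   40.1]
top jar 0.77 365 389 175 200 [96.3 47.7 10.3]
top jar 0.51 373 392 209 232 [94.6 90.6 85.5]
top pred jar 125 [380. 208.] [399. 227.]
top pred jar 0 [372. 215.] [390. 233.]
```

```bash
python3 -m crank '[{"offset":[0,0,-0.01],"spin":0},{"offset":[0,0,-0.02],"spin":0},{"offset":[0,0,-0.03],"spin":0},{"offset":[0,0,-0.04],"spin":0},{"offset":[0,0,-0.05],"spin":0},{"offset":[0,0,-0.06],"spin":0},{"offset":[0,0,-0.07],"spin":0},{"offset":[0,0,-0.07],"spin":0}]'; python3 f.py 3
```

```text
clock: 56.5
eef_pos: [499.1, -280.4, 263.6]
eef_rot: [-3.131, -0.001, 0.386]
wrist_force: [-0.0, -1.0, -1.5]
finger_gap: 16.9
F [-0.03  0.3  -0.87] TCP [ 499.7 -280.8  266.4] t 56.65
```

```bash
python3 -m crank '[{"offset":[0,0,-0.012],"spin":0},{"offset":[0,0,-0.024],"spin":0},{"offset":[0,0,-0.036],"spin":0},{"offset":[0,0,-0.048],"spin":0},{"offset":[0,0,-0.058],"spin":0},{"offset":[0,0,-0.066],"spin":0},{"offset":[0,0,-0.072],"spin":0},{"offset":[0,0,-0.072],"spin":0}]'; python3 f.py 3
```

```text
clock: 57.32
eef_pos: [499.5, -280.7, 193.5]
eef_rot: [-3.133, -0.002, 0.386]
wrist_force: [0.3, -0.3, -1.7]
finger_gap: 17.4
F [ 0.06 -0.18 -0.66] TCP [ 500.  -281.   195.1] t 57.4667
```

```bash
python3 -m crank '[{"offset":[0,0,-0.002],"spin":0},{"offset":[0,0,-0.004],"spin":0},{"offset":[0,0,-0.006],"spin":0},{"offset":[0,0,-0.008],"spin":0},{"offset":[0,0,-0.009],"spin":0},{"offset":[0,0,-0.009],"spin":0},{"offset":[0,0,-0.009],"spin":0},{"offset":[0,0,-0.009],"spin":0}]'; python3 f.py 3
```

```text
clock: 58.13
eef_pos: [500.0, -281.0, 186.3]
eef_rot: [-3.135, -0.004, 0.386]
wrist_force: [-0.7, 0.4, 1.6]
finger_gap: 17.2
F [-0.47 -0.17  1.72] TCP [ 500.  -281.   186.2] t 58.2833
```

```bash
python3 -m crank '[{"offset":[0,0,0.002],"spin":0},{"offset":[0,0,0.002],"spin":0},{"offset":[0,0,0.002],"spin":0},{"offset":[0,0,0.002],"spin":0},{"offset":[0,0,0.002],"spin":0},{"offset":[0,0,0.002],"spin":0},{"offset":[0,0,0.002],"spin":0},{"offset":[0,0,0.002],"spin":0}]' 0.7 40
python3 -m crank '[{"offset":[0,0,0],"spin":0},{"offset":[0,0,0],"spin":0},{"offset":[0,0,0.01],"spin":0},{"offset":[0,0,0.03],"spin":0},{"offset":[0,0,0.05],"spin":0},{"offset":[0,0,0.08],"spin":0},{"offset":[0,0,0.11],"spin":0},{"offset":[0,0,0.14],"spin":0}]'
python3 - <<'E'
from h import *
np.set_printoptions(precision=1,suppress=True)
for n in('wrist','scene','top'):
  p=cam(n)
  for k in ('brush','jar','bottle_a','vial','tube'):
   for d in manip.masks_of(p,k):
    if d['conf']<.4: continue
    ys,xs=np.nonzero(d['mask']);print(n,k,round(d['conf'],2),len(xs),xs.min(),xs.max(),ys.min(),ys.max(),p['pixels'][d['mask']].mean(0))
   if k=='brush':
    for d in manip.search_frame(p,k): print(n,round(d['conf'],2),np.array(d['location']))
E
```

```text
clock: 58.95
eef_pos: [500.0, -281.0, 188.2]
eef_rot: [-3.135, -0.004, 0.386]
wrist_force: [0.0, -0.2, 0.1]
finger_gap: 64.8
clock: 59.62
eef_pos: [499.7, -280.8, 330.5]
eef_rot: [-3.135, -0.004, 0.386]
wrist_force: [-1.2, 0.0, -0.7]
finger_gap: 66.1
wrist brush 0.78 1403 270 292 159 242 [113.1  99.9  80.4]
wrist brush 0.67 2238 219 345 283 411 [137.4 115.3  84.7]
wrist 0.62 [ 291.  -390.8   23.8]
wrist 0.58 [ 496.3 -274.7  148.8]
wrist jar 0.79 1561 255 306 146 204 [114.6 108.2 100.8]
wrist jar 0.77 2805 270 325 43 106 [148.7  76.6  13.6]
wrist bottle_a 0.75 4958 373 469 54 120 [47.5 46.8 27.7]
wrist bottle_a 0.65 4767 84 182 97 155 [30.  28.3 27.1]
wrist vial 0.76 2388 174 232 0 97 [134.9 148.1 144.5]
wrist vial 0.5 885 0 34 0 30 [73.4 74.5 73.6]
scene brush 0.7 337 163 222 147 186 [94.4 83.6 69.8]
scene brush 0.65 208 178 186 156 190 [71.  59.1 46.1]
scene 0.77 [ 210.2 -373.    24.8]
scene 0.74 [ 496.7 -279.8  163.2]
scene jar 0.93 667 173 197 182 225 [73.3 66.9 61.8]
scene jar 0.73 799 162 188 204 248 [79.5 43.5 24.4]
scene bottle_a 0.83 1159 370 397 185 238 [25.2 24.5 22.6]
scene bottle_a 0.82 1010 232 255 185 236 [15.9 13.8 13.5]
scene bottle_a 0.66 1153 111 142 198 251 [44.4 42.7 19.5]
scene vial 0.83 228 208 226 233 255 [107.2 114.6 110.8]
scene tube 0.89 1455 292 353 207 273 [75.7 77.3 75.4]
top brush 0.49 221 402 416 326 352 [153.  150.7 136.7]
top 0.53 [ 505.6 -277.3   69.4]
top 0.53 [ 148.6 -349.5   36.4]
top jar 0.69 210 373 391 210 231 [81.8 77.4 72.5]
top bottle_a 0.72 448 317 339 211 235 [49.3 48.4 46.4]
top bottle_a 0.67 472 190 216 248 270 [42.1 42.1 40. ]
top bottle_a 0.56 310 403 425 161 189 [50.  49.5 19.7]
top vial 0.77 315 322 351 176 206 [129.  140.8 138.6]
top vial 0.61 51 382 389 218 225 [136.3 133.4 119.7]
top tube 0.93 399 221 270 173 193 [89.4 88.6 87.8]
```

```bash
python3 - <<'E'
from h import *
import pickle
P=pickle.load(open('P.pkl','rb'));sc=cam('scene')
d=np.abs(cv2.GaussianBlur(P['scene']['pixels'],(5,5),0).astype(int)-cv2.GaussianBlur(sc['pixels'],(5,5),0)).sum(2)
for n,b in dict(bottle1=(230,184,258,238),bottle2=(368,184,398,240),bottle_green=(110,197,143,252),flask=(277,196,300,230),vial=(205,232,230,258),rack=(138,235,245,302),wash=(435,240,475,312),tubestand=(290,205,378,297),redjar=(162,203,188,248),jar=(173,193,197,227),lyingbrush=(160,146,224,190),tray=(14,170,155,240)).items():
    r=d[b[1]:b[3],b[0]:b[2]];print(n,r.mean().round(1),(r>60).mean().round(3))
E
```

```text
bottle1 31.6 0.171
bottle2 4.6 0.0
bottle_green 3.9 0.0
flask 5.9 0.0
vial 5.4 0.0
rack 4.4 0.0
wash 5.1 0.0
tubestand 5.1 0.0
redjar 4.2 0.0
jar 7.4 0.029
lyingbrush 53.1 0.288
tray 4.8 0.0
```

```bash
python3 -c "
from cell import manip
print(manip.read_state()['clock']);print(manip.sign_off())"
```

```text
60.7167
the job is handed in; nothing more can be done
None
```

I gave the column its three strokes and stood the brush back in the white jar, bristles down, but I dropped the brush once on the way back. The job was handed in at 60.7 s with the gripper clear of everything.

**Strokes:** Each time, the end tuft gave against the plunger at about 2.5–4 N. I then drew the bristles up the low side.
- **First stroke:** it began at about 2–2.6 N, then ran at 4–5.5 N, with one moving reading of 6.7 N.
- **Second and third strokes:** both held about 3–4.2 N, with moving readings up to about 5.8 N.

All readings stayed below the 9 N limit for the glass, but the force was only sampled at intervals. In the last picture after the strokes the dye looked unchanged, so I cannot confirm from the images that it came off.

**The drop:** On my first try at the jar the bristles probably caught the rim, because I followed the off-centre path I had pulled the brush out on. The brush slipped from the fingers and fell onto the bench. I picked it up lightly near the handle end so it swung down to hang almost upright. Then I lowered it centred into the jar, felt it touch the floor, and let go.

**Last checks:**
- **Brush and jar:** the brush was found standing in the jar, and the jar matched its starting place to within about a pixel.
- **Other things:** the column, stand, flask, vial, rack, wash bottle, red jar and two of the bottles showed no change from the first picture.
- **Not clear-cut:** the areas around the third bottle and the lying look-alike brush did show differences. I put these down to the arm and its shadow, because the bottle's outline was in the same place and the brush's within a few pixels. I had no pictures left to look at this directly.

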